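Pin the pull rod into its clevis block

TASK

Re-connect the pull rod on the saw: put the clevis pin from the wooden stand into the hole of the steel clevis block, push the rod's upright tab toward the block until you feel the pin catch in the hidden tongue, then press the pin fully home so that its collar sits flush on the block. Work gently, never forcing the rod against the pin or hammering the pin, and leave the tape measure, spring clamp and sanding block alone.

Things in the scene. Friction and masses are not known exactly. Their poses are not given: they have to be found in the camera images.
- pin: Loose steel clevis pin, 70-120 g, 84 mm long, upright in the wooden stand. Origin at the centre of its lower tip, z up along it. Shank 14 mm diameter, 50 mm long, its lowest 3 mm tapering to 11.6 mm; above it a collar 26 mm diameter, 4 mm thick; then a round ribbed head to hold it by, 20 mm diameter, 54 to 84 mm above the tip.
- pin_stand: Fixed wooden block 60 x 84 x 36 mm (x, y, z) with one hole, 18 mm wide and 26 mm deep, in the middle of its top, where the pin stands at the start. Origin at the centre of its underside.
- clevis: Fixed dark steel clevis block on a 320 x 92 x 6 mm plywood plate. Origin on the axis of its pin hole at the plate's underside (z = 0); x axis along the pull rod, from the tab toward the block: the way to push; z up. Block: x = -51 to +81 mm, 72 mm wide, 58 mm high, with one vertical 15.6 mm hole in line through its upper and lower cheek. A rod bearing 24 x 44 mm, 51 mm high, at x = -100 mm.
- bore (a point): Mouth of the pin hole in the block's top face, 58 mm above the table; axes as the block's. Upper cheek 14 mm thick. Fully home the pin's collar lies on this face, its tip 50 mm below it.
- tongue_face (a point): Point on the pin hole's axis at the height of the tongue's top face (42 mm above the table), not on the tongue's own hole. The tongue, a 12 mm plate hidden between the cheeks, moves with the rod and has a 15.6 mm hole, at the start 5 to 40 mm short of the axis toward the tab; a pin put in the upper cheek stands by itself on the tongue, 16 mm deep.
- balls (a point): Point on the pin hole's axis in the lower cheek (28 to 14 mm above the table), where two spring balls narrow the hole. Once the tongue's hole comes in line, the pin falls about 15 mm through it onto the balls and blocks the rod from going on. Pressing the pin on past the balls takes about 8 N; over 20 N is forcing.
- tab_top (a point): Middle of the top edge, 98 mm above the table, of the rod's upright steel tab: 10 mm thick along the block's x axis, 36 mm wide, down to 42 mm height, standing 177 to 188 mm from the pin hole on its -x side at the start. Closed fingers can push it from behind. It sits on the rod on a buffer spring, 7 N per mm.
- tail (a point): Rear end of the pull rod, on its axis: 14 mm diameter, 36 mm above the table, 55 mm behind the tab's middle. The rod slides along the block's x axis, stays where left and takes about 3 N. The tongue is screwed in or out on it, so the holes are in line with the tab 148 to 172 mm from the pin hole, different each time: not measurable, only felt. Over 20 N on the tab is forcing.
- tape_measure: Bystander: tape measure, 36 x 94 x 69 mm, origin at the centre of its underside.
- spring_clamp: Bystander: spring clamp lying flat, 55 x 119 x 26 mm, origin at the centre of its underside.
- sanding_block: Bystander: sanding block, 67 x 122 x 32 mm, origin at the centre of its underside.
There are look-alikes about, which are no part of the job. What is meant by the pin is not orange, and is the smaller of those in its own colour.

How it is judged:
On the way:
1. the pin stands upright in the clevis block's upper hole, tip at least 4 mm deep (z of pin in the frame of bore below -0.004 m and horizontal distance between pin and bore below 0.004 m and angle between pin's own z axis and vertical below 0.2 rad), for 0.2 s.
At the end, for the whole second after the job is handed in: The pin is through both cheeks and the tongue, upright within 0.08 rad and centred within 3 mm, its tip at least 48 mm below the block's top face (collar within 2 mm of flush), released and at rest (z of pin in the frame of bore below -0.048 m and horizontal distance between pin and bore below 0.003 m and angle between the z axis of pin and the z axis of clevis, either way round below 0.08 rad and linear speed of pin below 0.01 m/s); the robot touches nothing.
It fails at once if the pin or rod is forced: more than 40 N of contact force in all between the pin and the clevis block with all its parts (contact force between pin and clevis above 40 N).
It fails at once if the tape measure is moved more than 15 mm (distance of tape_measure from where it was at the start of the episode above 0.015 m).
It fails at once if the spring clamp is moved more than 15 mm (distance of spring_clamp from where it was at the start of the episode above 0.015 m).
It fails at once if the sanding block is moved more than 15 mm (distance of sanding_block from where it was at the start of the episode above 0.015 m).
It also fails if it takes over 61 s, if anything falls off the work surface, if the arm or the gripper's body presses on something with over 40 N, if the wrist force passes 120 N, or if a joint passes its speed limit or range.

ROBOT

A 7-joint arm with a two-finger parallel gripper is mounted at the origin on the work surface; the furniture and walls round the work are solid. World frame = base frame: x ahead of the robot, y to its left, z up, the work surface at z = 0. Lengths are in m, angles in rad, forces in N, time in s.
With the tool pointing down it reaches from about 0.425 to 0.925 m from the base axis. Payload 6.8 kg.
Tool frame: the origin (TCP) lies midway between the tips of the shut fingers; the grasp point (between the pads) lies 19 mm behind it; z points along the fingers, y is the direction in which the jaws open and shut (so a half turn about z gives the same grasp; the last joint's range is limited). The gripper opens to 85 mm and grips with 20 to 120 N. Pads are 22 mm wide; open, the fingers measure 114 mm over their backs; the gripper's body (76 mm by 85 mm) begins 54 mm behind the grasp point. The pads swing forward as they close: fully open they stand 13 mm farther back than shut.
Start: joints at [-1.353, 0.477, 0.022, 1.555, -0.011, 1.109, -0.083], TCP at [0.216, 0.64, 0.231] pointing down, gripper open.
Joint ranges: [-2.96, 2.96], [-0.34, 2.1], [-1.41, 1.46], [0.24, 2.44], [-1.37, 4.51], [0.17, 1.92], [-2.96, 2.96]. Speed limits (rad/s): [2.39, 2.39, 3.14, 3.14, 3.14, 3.14, 3.14].

INTERFACE

Orientations are given as a rotation vector (axis times angle).
In Python, from bench import r, imaging gives the robot as it stands.
- The arm moves only by the tool jog_arm, never from a script. Its argument "rows" is a list of rows, each an object with "delta_rot": the turn, a rotation vector about the tool's x, y, z in degrees, a list of three; "xyz": the shift along the tool's x, y, z in cm, a list of three; "fingers": the closure, from 0 (fully open) to 1 (shut). A call has exactly 5 rows; each row is the pose to reach, as a shift and turn from the pose measured when the call began, along the tool's axes at that moment; what a row does not reach only later rows make up. A row lasts 1/12 s, in which the tool goes at most 41.7 mm and 7.16 degrees, less where a joint would pass 70% of its speed; a pose out of reach is approached as far as the arm can. A call with a gripper value outside its range is refused whole. The fingers move at their own pace and stop on an object; "grip_force" is the grip in N (left out, the last holds). Time passes only in rows, so rows that repeat a pose let the fingers close, or fill a call up. It gives the time, the measured TCP pose, the force and the opening at its end, in the units of the state.
- r.get_obs(): the state, without advancing time (a new reading comes with each control period).
- imaging.grab_frame(name): name is "side" or "top"; returns the picture (420x560x3 uint8, blue, green, red); there is no depth.
- imaging.camera_info(name): a dict with "camera_matrix" (3x3 intrinsics, pixels), "k1" (the pictures are not rectified: a ray, as slopes to the right and down, at radius r is drawn at 1 + k1 r^2 times it, then the intrinsics apply), "xyz" and "attitude" of the camera in the world. Camera axes: x right, y down, z forward; pixel columns grow to the right and rows downward; lengths in m; the calibration is good to about 2 mm. A picture is of the moment at which its call begins. camera_info takes no time and is no camera call.
- r.hand_in(): hands the job in, once; it reports no verdict.
Trained networks look in the newest picture that a camera, given by its name, has taken for a name from the list of things; names that differ only in an ending like _2 or _b are one class to them, and where a whole thing is asked for, a point or a joint stands for the part that bears it (a point fixed in the world has none). Each returns a list of dicts, best first, with "conf" (0 to 1); they miss things now and then, are a little off and sometimes report something else, mostly with a low value. They report only what shows in the picture. A call takes as long as a camera call. They do not tell look-alikes from the thing itself.
- imaging.find_in(camera, query): "position" ([column, row] in pixels, amid what is visible of it).
- imaging.cut_out(camera, query): "region" (420x560 bool, what is visible of it) and "position" ([column, row] in pixels, amid what is visible of it).
- imaging.tip_of(camera, query): "position" ([column, row] in pixels: a listed point, or the origin of a listed thing).
The state is a dict: "clock": time; "joints": joint angles; "qvel": joint speeds; "tau": joint torques, N m; "tcp_pos": TCP position; "orientation": TCP orientation; "contact_force": force on the tool from outside, world axes, zero at the start; "moment": the same for the moment, N m; "grip_width": finger opening in m.
Only numpy, scipy, OpenCV 4.12 (cv2) and the standard library are available. Lean on these libraries where they do the work, as an engineer would, in place of code of your own. Each camera call takes 0.05 s, during which the arm holds its last target.

## Working session

There is one attempt and no reset: what is moved stays moved. The work goes in short steps, Python scripts to look and compute and a tool call to move; the robot and the scene stay as the last step left them, time stands still between calls to the robot, and variables do not carry over. Pictures are saved under pics/ and viewed, and the job is handed in when it is done.

Besides the shell and the picture viewer there is one more tool, called after ">>>" by a JSON object that holds its "api" and its "payload". jog_arm: Moves the arm, as the interface text tells. Its arguments: {"type":"object","properties":{"rows":{"type":"array","items":{"type":"object","properties":{"delta_rot":{"type":"array","items":{"type":"number"}},"xyz":{"type":"array","items":{"type":"number"}},"fingers":{"type":"number"}}}},"grip_force":{"type":"number"}},"required":["rows"]}

```bash
ls; mkdir -p pics; python3 - <<'E'
from bench import r, imaging
import cv2
o=r.get_obs(); print(o)
for c in ("side","top"):
    im=imaging.grab_frame(c); cv2.imwrite(f"pics/{c}0.png",im)
    print(c,imaging.camera_info(c))
    for q in ("pin","pin_stand","clevis","tape_measure","spring_clamp","sanding_block"):
        print(q,[(d['position'],round(d['conf'],2)) for d in imaging.find_in(c,q)])
    for q in ("pin","bore","tab_top","tail","clevis","pin_stand"):
        print('tip',q,[(d['position'],round(d['conf'],2)) for d in imaging.tip_of(c,q)])
print(r.get_obs()['clock'])
E
```

```text
pics
{'clock': 0.0, 'joints': array([-1.35310259,  0.47779114,  0.02236488,  1.55644466, -0.01149163,
        1.10930405, -0.08309656]), 'qvel': array([-0.00017478,  0.00018546,  0.0001563 ,  0.00064063,  0.0001301 ,
       -0.0006853 , -0.0002229 ]), 'tau': array([ 4.74536421e-06, -5.96433413e+01,  1.60779387e+00, -2.81204242e+01,
        1.24213859e-02,  9.06727393e-03,  2.61746840e-05]), 'tcp_pos': array([0.2158836 , 0.63892429, 0.23033509]), 'orientation': array([-5.09462033e-01, -3.09986334e+00,  2.84789453e-03]), 'contact_force': array([0.68845821, 0.83169959, 0.23398258]), 'moment': array([-0.02751014, -0.00981596,  0.02895517]), 'grip_width': 0.08573259432834753}
side {'camera_matrix': array([[383.59493899,   0.        , 279.10256401],
       [  0.        , 383.59493899, 208.67795036],
       [  0.        ,   0.        ,   1.        ]]), 'k1': -0.057878393486811966, 'xyz': array([0.47540044, 0.93292187, 0.45376497]), 'attitude': array([-0.13427963,  2.55089455, -1.77360842])}
pin [([221.1, 286.5], 0.68), ([332.3, 297.2], 0.66), ([286.8, 282.6], 0.62)]
pin_stand [([285.5, 299.
[... 732 characters left out ...]
([ 0.27767755, -0.01523594,  1.63914179]), 'attitude': array([-2.13255313,  2.11679283, -0.17005141])}
pin [([172.0, 192.5], 0.68), ([182.1, 251.4], 0.64), ([189.0, 223.4], 0.52), ([307.5, 203.2], 0.52)]
pin_stand [([192.8, 227.7], 0.97)]
clevis [([312.2, 203.5], 0.67)]
tape_measure []
spring_clamp [([386.7, 234.5], 0.84), ([308.3, 201.7], 0.19)]
sanding_block [([387.2, 276.4], 0.58)]
tip pin [([177.5, 197.2], 0.66), ([187.7, 255.2], 0.56), ([187.2, 226.6], 0.47), ([330.3, 204.1], 0.27)]
tip bore [([326.7, 201.4], 0.68)]
tip tab_top [([277.2, 189.6], 0.47)]
tip tail [([256.7, 191.8], 0.68)]
tip clevis [([328.6, 206.5], 0.59), ([274.7, 188.1], 0.39)]
tip pin_stand [([191.6, 226.9], 0.59)]
1.3
```

```bash
python3 - <<'E'
import cv2
a=cv2.imread('pics/side0.png');cv2.imwrite('pics/side0b.png',cv2.resize(a[170:350,150:400],(800,576),interpolation=cv2.INTER_CUBIC))
a=cv2.imread('pics/top0.png');cv2.imwrite('pics/top0b.png',cv2.resize(a[140:320,150:400],(800,576),interpolation=cv2.INTER_CUBIC))
E
```

```text
(no output)
```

View pics/side0.png

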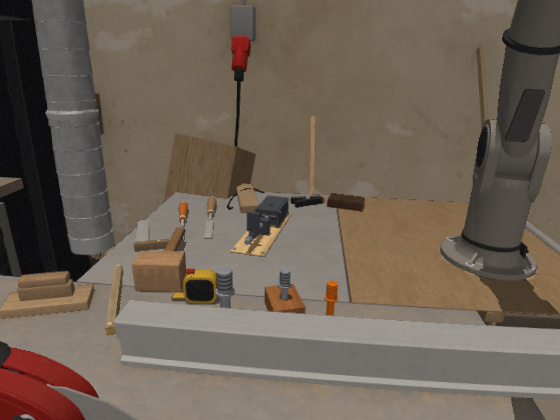

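View pics/top0.png

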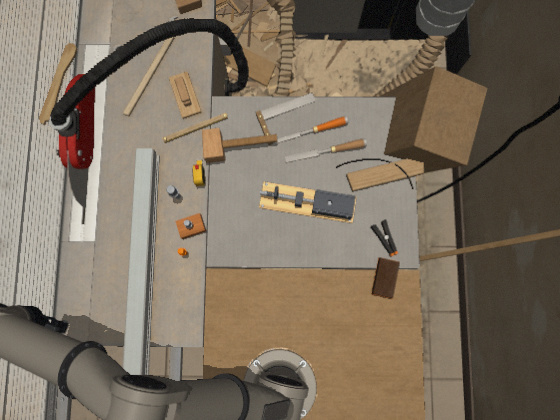

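```bash
sleep 0
```

```text
(no output)
```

View pics/side0b.png

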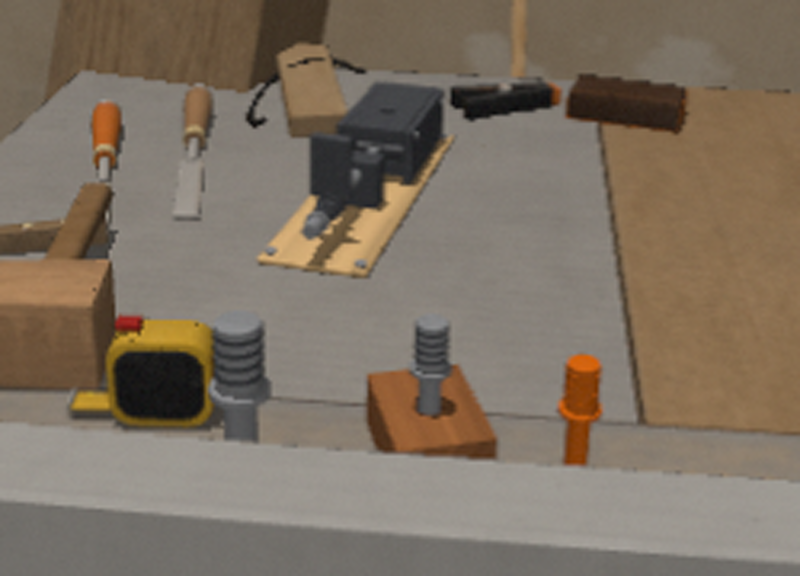

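View pics/top0b.png

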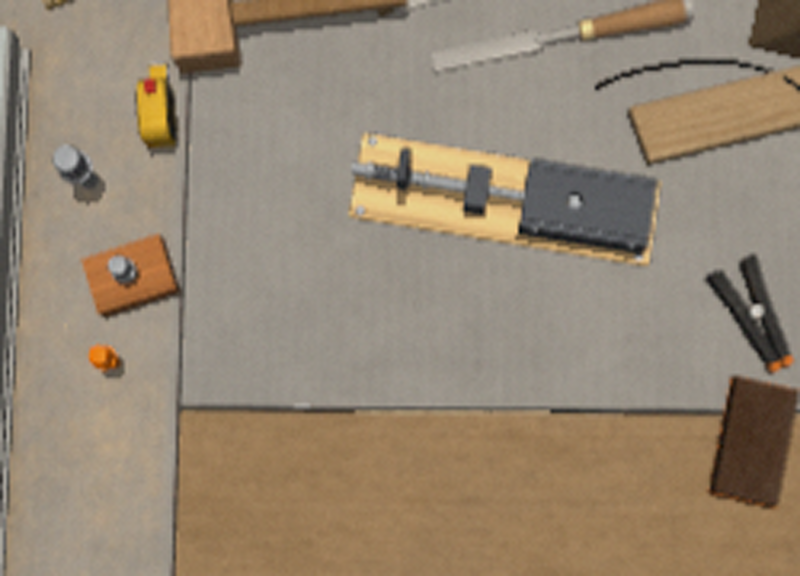

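The side view shows the grey pin in the brown stand at about (286,283), a bigger grey look-alike at (222,287) and an orange one at (332,297). In the top view the target pin's head is at (188,224), the block's hole at (329.6,203) and the tab at (276,192).

```bash
cat > h.py <<'E'
import numpy as np, cv2
from scipy.spatial.transform import Rotation as R
from scipy.optimize import least_squares
from bench import r, imaging
CI={c:imaging.camera_info(c) for c in("side","top")}
def proj(c,P):
    i=CI[c]; K=i['camera_matrix']; M=R.from_rotvec(i['attitude']).as_matrix()
    p=M.T@(np.asarray(P,float)-i['xyz']); s=p[:2]/p[2]; s=s*(1+i['k1']*(s@s))
    return np.array([K[0,0]*s[0]+K[0,2],K[1,1]*s[1]+K[1,2]])
def atz(c,px,z):
    return least_squares(lambda q:proj(c,[q[0],q[1],z])-px,[0.55,0.2] if c=='top' else [0.4,0.4]).x
def tri(ps,pt):
    s=least_squares(lambda q:np.r_[proj('side',q)-ps,proj('top',q)-pt],[0.5,0.3,0.05]);return s.x,np.abs(s.fun).max()
E
python3 - <<'E'
from h import *
print('pin head top(z94)',atz('top',[188.4,223.8],.094))
print('stand org top',atz('top',[191.6,226.9],0),'cutc z36',atz('top',[192.8,227.7],.036))
print('stand org side',atz('side',[282.5,314.1],0))
print('pin tip top',atz('top',[187.2,226.6],.01),'side',atz('side',[286.8,306.4],.01))
c=lambda x,y,x0,y0,s:np.array([x0+x/s,y0+y/s])
print('side head top center',atz('side',c(432,322,150,170,3.2),.094))
print('bore top',atz('top',c(575,202,150,140,3.2),.058),atz('top',[326.7,201.4],.058))
print('bore side',atz('side',[272.6,204.4],.058), atz('side',c(395,112,150,170,3.2),.058))
print('tab top',atz('top',[277.2,189.6],.098),'side',atz('side',[252,211.4],.098))
print('tail top',atz('top',[256.7,191.8],.036),'side',atz('side',[247.4,240],.036))
for n,p in dict(tl=(532,160),tr=(657,178),br=(645,248),bl=(520,232)).items(): print(n,atz('top',c(*p,150,140,3.2),.058))
o=r.get_obs();print(proj('side',o['tcp_pos']),R.from_rotvec(o['orientation']).as_matrix())
for q in('side','top'):
  for d in imaging.cut_out(q,'clevis')[:1]:
    m=d['region'].astype('uint8');print(q,cv2.minAreaRect(cv2.findNonZero(m)),d['conf'])
E
```

```text
pin head top(z94) [0.51090267 0.29249243]
stand org top [0.51460789 0.29997607] cutc z36 [0.50677084 0.28898506]
stand org side [0.51418433 0.30596509]
pin tip top [0.51407582 0.3128757 ] side [0.50693194 0.29361272]
side head top center [0.51241644 0.30044296]
bore top [ 0.58760067 -0.15988612] [ 0.59328002 -0.15019438]
bore side [ 0.58371608 -0.16012073] [ 0.58064283 -0.15517537]
tab top [0.62283817 0.01112411] side [0.62006651 0.01181991]
tail top [0.62884583 0.08034819] side [0.62526282 0.05510021]
tl [ 0.63118589 -0.11627881]
tr [ 0.6131026  -0.24386024]
br [ 0.54050588 -0.23036908]
bl [ 0.55618652 -0.10372951]
[585.86087835 341.1766015 ] [[-9.47374722e-01  3.20126751e-01  2.03383684e-05]
 [ 3.20126752e-01  9.47374720e-01  5.83844389e-05]
 [-5.77635375e-07  6.18227973e-05 -9.99999998e-01]]
side ((261.4447326660156, 225.64395141601562), (37.72229766845703, 73.56861877441406), 30.465543746948242) 0.94
top ((307.02728271484375, 201.20437622070312), (96.41370391845703, 27.49034881591797), 9.090276718139648) 0.93
```

```bash
cat >> h.py <<'E'
def circ(c,ctr,rad,z,n=40):
    t=np.linspace(0,2*np.pi,n);return np.array([proj(c,[ctr[0]+rad*np.cos(a),ctr[1]+rad*np.sin(a),z]) for a in t])
def overlay(im,c,polys,box,s,name):
    x0,y0,w,h=box; z=cv2.resize(im[y0:y0+h,x0:x0+w],(w*s,h*s),interpolation=cv2.INTER_CUBIC)
    for p,col in polys:
        q=((np.asarray(p)-[x0,y0]+.5)*s).astype(np.int32);cv2.polylines(z,[q],False,col,1)
    cv2.imwrite(name,z)
def pinpolys(c,ctr,z0):
    g=(0,255,0);return [(circ(c,ctr,r_,z0+z),g) for r_,z in((.01,.084),(.01,.054),(.013,.054),(.013,.05),(.007,.05))]
def clevpolys(c,b,th,tab=None):
    d=np.array([np.cos(th),np.sin(th)]);n=np.array([-d[1],d[0]])
    P=lambda x,y,z:proj(c,[*(np.array(b)+x*d+y*n),z])
    out=[([P(x,y,z) for x,y in((-.051,-.036),(-.051,.036),(.081,.036),(.081,-.036),(-.051,-.036))],(0,255,0)) for z in(.058,)]
    out+=[([P(x,y,.006) for x,y in((-.051,-.036),(-.051,.036),(.081,.036),(.081,-.036),(-.051,-.036))],(0,255,255))]
    out.append((circ(c,b,.0078,.058),(0,0,255)))
    out.append(([P(x,y,.051) for x,y in((-.112,-.022),(-.112,.022),(-.088,.022),(-.088,-.022),(-.112,-.022))],(0,255,0)))
    if tab: out.append(([P(x,y,.098) for x,y in((-tab-.005,-.018),(-tab-.005,.018),(-tab+.005,.018),(-tab+.005,-.018),(-tab-.005,-.018))],(255,0,255)))
    return out
E
python3 - <<'E'
from h import *
S=cv2.imread('pics/side0.png');T=cv2.imread('pics/top0.png')
ctr=(.5115,.296)
overlay(S,'side',pinpolys('side',ctr,.01),(250,260,75,60),8,'pics/ps1.png')
overlay(T,'top',pinpolys('top',ctr,.01),(160,200,60,50),10,'pics/pt1.png')
b=(.586,-.160);th=np.deg2rad(-98)
overlay(S,'side',clevpolys('side',b,th,.18),(225,190,80,65),9,'pics/cs1.png')
overlay(T,'top',clevpolys('top',b,th,.18),(250,175,114,56),7,'pics/ct1.png')
E
```

```text
(no output)
```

View pics/ps1.png

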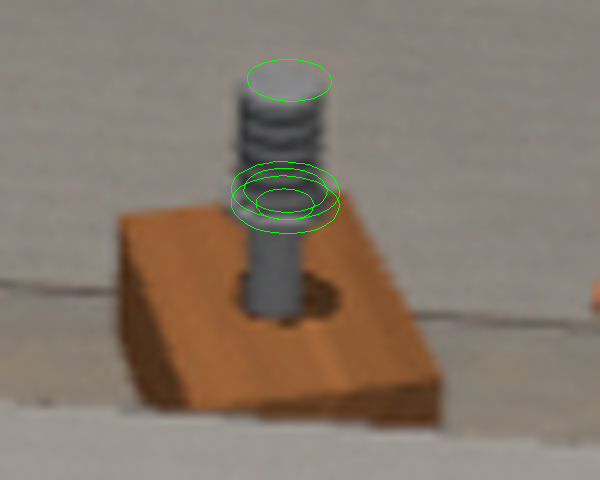

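View pics/pt1.png

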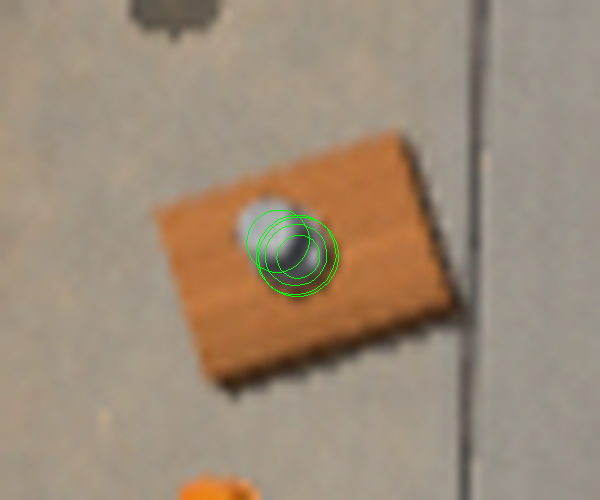

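View pics/cs1.png

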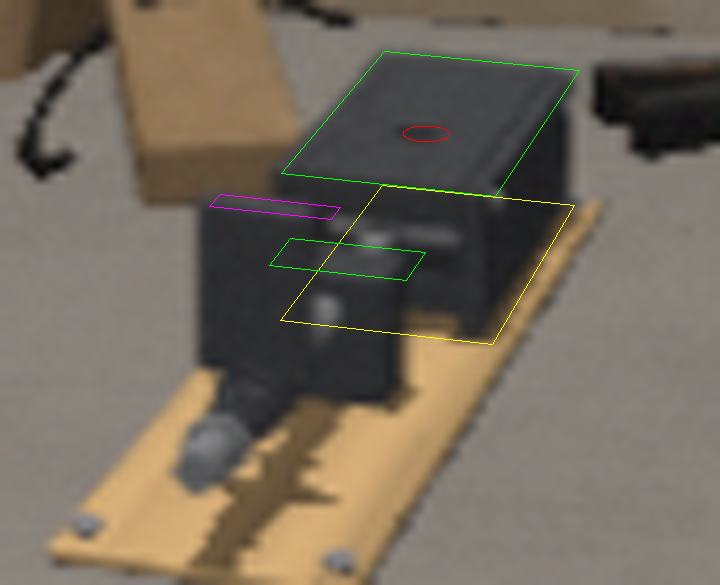

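View pics/ct1.png

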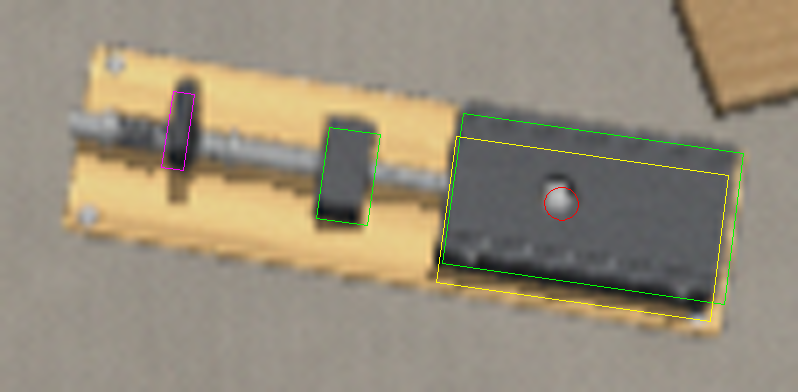

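>>> {"api": "jog_arm", "payload": {"rows": [{"xyz":[-38.9,-23,2],"delta_rot":[0,0,-10.7],"fingers":0.3},{"xyz":[-38.9,-23,2],"delta_rot":[0,0,-10.7],"fingers":0.3},{"xyz":[-38.9,-23,2],"delta_rot":[0,0,-10.7],"fingers":0.3},{"xyz":[-38.9,-23,2],"delta_rot":[0,0,-10.7],"fingers":0.3},{"xyz":[-38.9,-23,2],"delta_rot":[0,0,-10.7],"fingers":0.3}]}}

```text
clock: 1.82
tcp_pos: [0.3529, 0.4802, 0.2222]
orientation: [0.218, 3.134, 0.001]
contact_force: [1.2, 0.3, -0.3]
grip_width: 0.0594
```

```bash
cat >> h.py <<'E'
def go(tgt,yaw=None):
    "print tool-frame delta to world target TCP; yaw = world angle of tool y (deg)"
    o=r.get_obs();M=R.from_rotvec(o['orientation']).as_matrix();p=o['tcp_pos']
    print('tcp',p.round(4),'yaw',np.degrees(np.arctan2(M[1,1],M[0,1])).round(2),'tilt',np.degrees(np.arccos(-M[2,2])).round(2),'F',o['contact_force'].round(2),'w',round(o['grip_width'],4),'t',round(o['clock'],2))
    d=M.T@(np.asarray(tgt)-p)*100
    if yaw is not None:
        y=np.deg2rad(yaw); Y=np.array([np.cos(y),np.sin(y),0]);Z=np.array([0,0,-1.]);G=np.c_[np.cross(Y,Z),Y,Z]
        print('rot',R.from_matrix(M.T@G).as_rotvec(degrees=True).round(2))
    print('xyz cm',d.round(2))
E
python3 -c "
from h import *
go((.512,.296,.16),82)"
```

```text
tcp [0.3529 0.4802 0.2222] yaw 82.04 tilt 0.03 F [ 1.21  0.33 -0.32] w 0.0594 t 1.82
rot [0.02 0.01 0.04]
xyz cm [-18.3  -16.04   6.22]
```

>>> {"api": "jog_arm", "payload": {"rows": [{"xyz":[-18.3,-16.0,6.2],"delta_rot":[0,0,0],"fingers":0.3},{"xyz":[-18.3,-16.0,6.2],"delta_rot":[0,0,0],"fingers":0.3},{"xyz":[-18.3,-16.0,6.2],"delta_rot":[0,0,0],"fingers":0.3},{"xyz":[-18.3,-16.0,6.2],"delta_rot":[0,0,0],"fingers":0.3},{"xyz":[-18.3,-16.0,6.2],"delta_rot":[0,0,0],"fingers":0.3}]}}

```text
clock: 2.23
tcp_pos: [0.485, 0.3274, 0.171]
orientation: [0.218, 3.133, 0.002]
contact_force: [-0.0, 0.3, -0.3]
grip_width: 0.06
```

>>> {"api": "jog_arm", "payload": {"rows": [{"xyz":[-3.4,-3,1.2],"delta_rot":[0,0,0],"fingers":0.3},{"xyz":[-3.4,-3,1.2],"delta_rot":[0,0,0],"fingers":0.3},{"xyz":[-3.4,-3,1.2],"delta_rot":[0,0,0],"fingers":0.3},{"xyz":[-3.4,-3,1.2],"delta_rot":[0,0,0],"fingers":0.3},{"xyz":[-3.4,-3,1.2],"delta_rot":[0,0,0],"fingers":0.3}]}}

```text
clock: 2.65
tcp_pos: [0.5137, 0.2949, 0.1593]
orientation: [0.214, 3.134, 0.003]
contact_force: [-0.9, 0.1, 0.2]
grip_width: 0.0598
```

```bash
python3 - <<'E'
from h import *
go((.512,.296,.16),82)
S=imaging.grab_frame('side');T=imaging.grab_frame('top')
p=r.get_obs()['tcp_pos']
x=lambda c:[([proj(c,p+np.array(v)*a) for a in(-.03,.03)],(0,0,255)) for v in np.eye(3)]
overlay(S,'side',x('side')+pinpolys('side',(.512,.298),.01),(230,200,100,110),5,'pics/s2.png')
overlay(T,'top',x('top')+pinpolys('top',(.512,.298),.01),(150,190,80,60),8,'pics/t2.png')
E
```

```text
tcp [0.5137 0.2949 0.1593] yaw 82.18 tilt 0.13 F [-0.87  0.07  0.17] w 0.0598 t 2.65
rot [0.13 0.02 0.18]
xyz cm [ 0.18  0.08 -0.07]
```

View pics/s2.png

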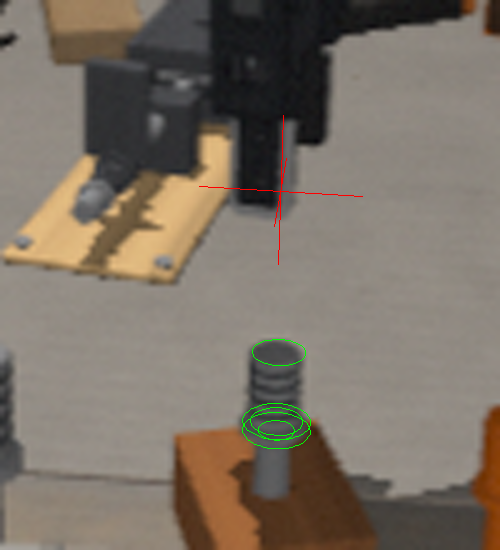

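View pics/t2.png

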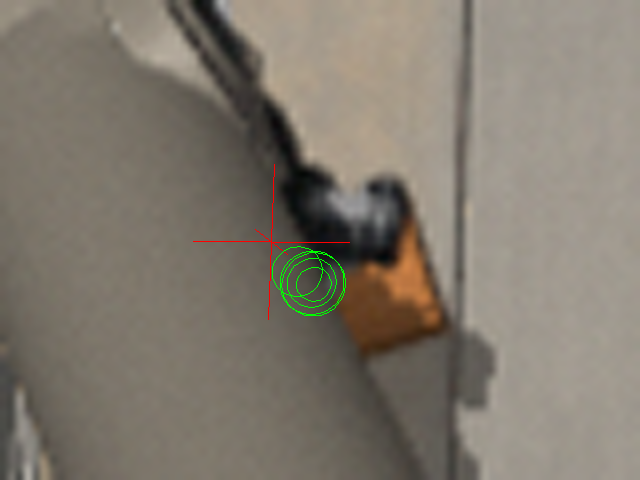

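```bash
python3 -c "
from h import *
go((.513,.298,.068),82)"
```

```text
tcp [0.5135 0.2952 0.1593] yaw 82.24 tilt 0.13 F [-0.58 -0.43 -0.23] w 0.0597 t 2.75
rot [0.12 0.03 0.24]
xyz cm [0.09 0.25 9.13]
```

>>> {"api": "jog_arm", "payload": {"rows": [{"xyz":[0.1,0.25,3],"delta_rot":[0.1,0,0.2],"fingers":0.4},{"xyz":[0.1,0.25,6],"delta_rot":[0.1,0,0.2],"fingers":0.4},{"xyz":[0.1,0.25,8],"delta_rot":[0.1,0,0.2],"fingers":0.4},{"xyz":[0.1,0.25,9.1],"delta_rot":[0.1,0,0.2],"fingers":0.4},{"xyz":[0.1,0.25,9.1],"delta_rot":[0.1,0,0.2],"fingers":0.4}]}}

```text
clock: 3.17
tcp_pos: [0.5109, 0.2982, 0.0662]
orientation: [-0.215, -3.132, 0.003]
contact_force: [-0.7, 0.2, -0.2]
grip_width: 0.0507
```

```bash
python3 - <<'E'
from h import *
go((.513,.298,.068),82)
S=imaging.grab_frame('side')
p=r.get_obs()['tcp_pos']
x=lambda c:[([proj(c,p+np.array(v)*a) for a in(-.03,.03)],(0,0,255)) for v in np.eye(3)]
overlay(S,'side',x('side')+pinpolys('side',(.512,.298),.01),(240,240,80,75),8,'pics/s3.png')
E
```

```text
tcp [0.5109 0.2982 0.0662] yaw 82.15 tilt 0.19 F [-0.73  0.23 -0.15] w 0.0507 t 3.17
rot [-0.12 -0.15  0.15]
xyz cm [-0.21  0.01 -0.18]
```

View pics/s3.png

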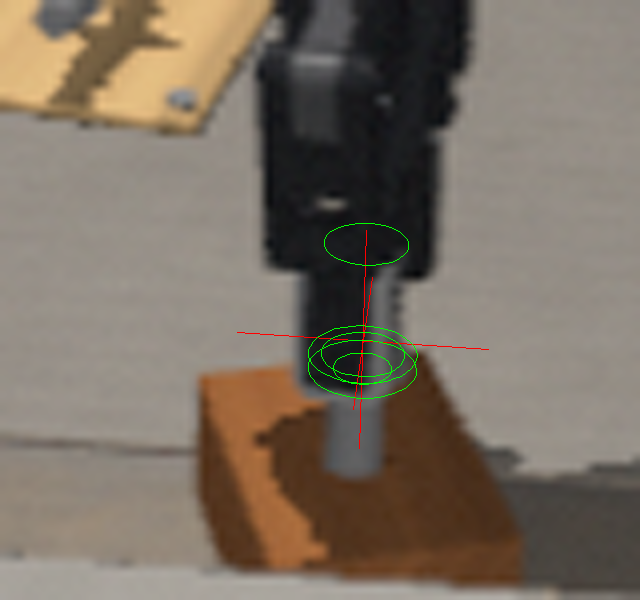

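>>> {"api": "jog_arm", "payload": {"rows": [{"xyz":[0.1,0,-0.15],"delta_rot":[0,0,0],"fingers":0.5},{"xyz":[0.1,0,-0.15],"delta_rot":[0,0,0],"fingers":0.6},{"xyz":[0.1,0,-0.15],"delta_rot":[0,0,0],"fingers":0.7},{"xyz":[0.1,0,-0.15],"delta_rot":[0,0,0],"fingers":0.85},{"xyz":[0.1,0,-0.15],"delta_rot":[0,0,0],"fingers":0.85}], "grip_force": 25}}

```text
clock: 3.63
tcp_pos: [0.512, 0.2993, 0.0708]
orientation: [0.216, 3.133, 0.002]
contact_force: [0.1, -0.7, 6.8]
grip_width: 0.0189
```

>>> {"api": "jog_arm", "payload": {"rows": [{"xyz":[0,0,0],"fingers":0.9},{"xyz":[0,0,0],"fingers":0.9},{"xyz":[0,0,0],"fingers":0.9},{"xyz":[0,0,0],"fingers":0.9},{"xyz":[0,0,0],"fingers":0.9}]}}

```text
$.rows[0]: bad value
```

```bash
python3 - <<'E'
from h import *
go((.511,.298,.20),82)
E
```

```text
tcp [0.512  0.2993 0.0708] yaw 82.11 tilt 0.1 F [ 0.09 -0.68  6.77] w 0.0189 t 3.63
rot [0.08 0.07 0.11]
xyz cm [  0.07  -0.12 -12.92]
```

>>> {"api": "jog_arm", "payload": {"rows": [{"xyz":[0,0,-0.1],"delta_rot":[0,0,0],"fingers":0.7},{"xyz":[0,0,-0.2],"delta_rot":[0,0,0],"fingers":0.7},{"xyz":[0,0,-0.2],"delta_rot":[0,0,0],"fingers":0.95},{"xyz":[0,0,-0.2],"delta_rot":[0,0,0],"fingers":0.95},{"xyz":[0,0,-0.2],"delta_rot":[0,0,0],"fingers":0.95}], "grip_force": 35}}

```text
clock: 4.05
tcp_pos: [0.5125, 0.2994, 0.0733]
orientation: [0.216, 3.132, 0.003]
contact_force: [0.9, -0.3, 4.8]
grip_width: 0.0189
```

```bash
python3 - <<'E'
from h import *
go((.511,.298,.20),82)
S=imaging.grab_frame('side')
overlay(S,'side',[],(240,240,80,75),8,'pics/s4.png')
E
```

```text
tcp [0.5125 0.2994 0.0733] yaw 82.1 tilt 0.15 F [ 0.92 -0.3   4.82] w 0.0189 t 4.05
rot [0.11 0.1  0.1 ]
xyz cm [  0.1   -0.13 -12.67]
```

View pics/s4.png

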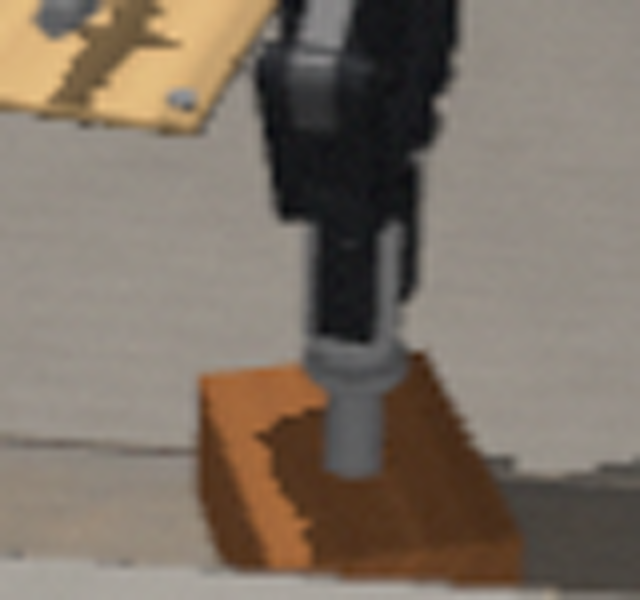

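>>> {"api": "jog_arm", "payload": {"rows": [{"xyz":[0,0,-1.5],"delta_rot":[0,0,0],"fingers":0.95},{"xyz":[0,0,-4.5],"delta_rot":[0,0,0],"fingers":0.95},{"xyz":[0,0,-8],"delta_rot":[0,0,0],"fingers":0.95},{"xyz":[0,0,-12],"delta_rot":[0,0,0],"fingers":0.95},{"xyz":[0,0,-14.5],"delta_rot":[0,0,0],"fingers":0.95}]}}

```text
clock: 4.52
tcp_pos: [0.5129, 0.2994, 0.2216]
orientation: [0.217, 3.13, 0.005]
contact_force: [1.1, 0.4, -0.5]
grip_width: 0.0184
```

```bash
python3 - <<'E'
from h import *
go((.586,-.159,.20),82)
S=imaging.grab_frame('side')
overlay(S,'side',[],(240,190,80,75),8,'pics/s5.png')
E
```

```text
tcp [0.5129 0.2994 0.2216] yaw 82.08 tilt 0.3 F [ 1.12  0.41 -0.54] w 0.0184 t 4.52
rot [0.21 0.22 0.08]
xyz cm [-13.55 -44.4    2.04]
```

View pics/s5.png

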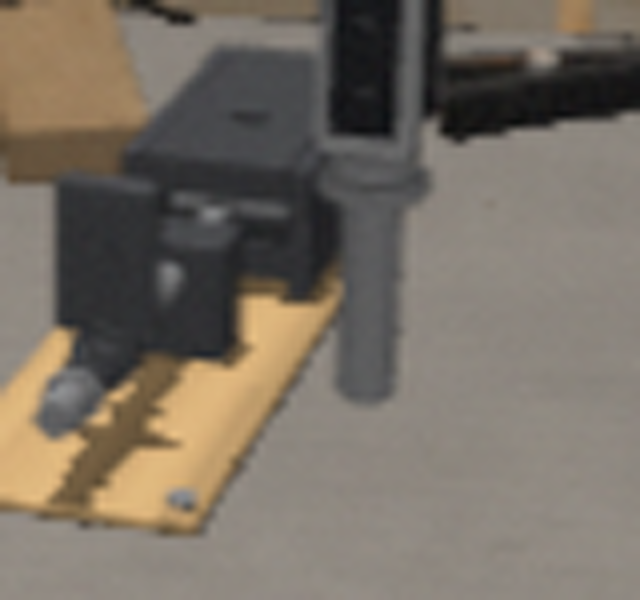

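>>> {"api": "jog_arm", "payload": {"rows": [{"xyz":[-13.5,-44.4,1],"delta_rot":[0.2,0.2,0.1],"fingers":0.95},{"xyz":[-13.5,-44.4,1],"delta_rot":[0.2,0.2,0.1],"fingers":0.95},{"xyz":[-13.5,-44.4,1],"delta_rot":[0.2,0.2,0.1],"fingers":0.95},{"xyz":[-13.5,-44.4,1],"delta_rot":[0.2,0.2,0.1],"fingers":0.95},{"xyz":[-13.5,-44.4,1],"delta_rot":[0.2,0.2,0.1],"fingers":0.95}]}}

```text
clock: 4.98
tcp_pos: [0.5455, 0.0916, 0.2154]
orientation: [0.219, 3.129, 0.007]
contact_force: [1.0, -0.0, -0.1]
grip_width: 0.0183
```

```bash
python3 - <<'E'
from h import *
go((.586,-.159,.20),82)
E
```

```text
tcp [0.5455 0.0916 0.2154] yaw 81.99 tilt 0.38 F [ 1.02 -0.04 -0.05] w 0.0183 t 4.98
rot [ 0.28  0.25 -0.01]
xyz cm [ -7.49 -24.25   1.46]
```

>>> {"api": "jog_arm", "payload": {"rows": [{"xyz":[-7.5,-24.2,1.4],"delta_rot":[0.3,0.2,0],"fingers":0.95},{"xyz":[-7.5,-24.2,1.4],"delta_rot":[0.3,0.2,0],"fingers":0.95},{"xyz":[-7.5,-24.2,1.4],"delta_rot":[0.3,0.2,0],"fingers":0.95},{"xyz":[-7.5,-24.2,1.4],"delta_rot":[0.3,0.2,0],"fingers":0.95},{"xyz":[-7.5,-24.2,1.4],"delta_rot":[0.3,0.2,0],"fingers":0.95}]}}

```text
clock: 5.4
tcp_pos: [0.5782, -0.1137, 0.2026]
orientation: [-0.219, -3.134, 0.001]
contact_force: [-0.3, 0.2, -0.3]
grip_width: 0.0184
```

```bash
python3 - <<'E'
from h import *
go((.586,-.159,.15),82)
E
```

```text
tcp [ 0.5782 -0.1137  0.2026] yaw 82.0 tilt 0.02 F [-0.27  0.17 -0.33] w 0.0184 t 5.4
rot [-0.02 -0.01 -0.  ]
xyz cm [-1.41 -4.37  5.26]
```

>>> {"api": "jog_arm", "payload": {"rows": [{"xyz":[-1.4,-4.4,0],"delta_rot":[0,0,0],"fingers":0.95},{"xyz":[-1.4,-4.4,2],"delta_rot":[0,0,0],"fingers":0.95},{"xyz":[-1.4,-4.4,4.5],"delta_rot":[0,0,0],"fingers":0.95},{"xyz":[-1.4,-4.4,5.5],"delta_rot":[0,0,0],"fingers":0.95},{"xyz":[-1.4,-4.4,5.5],"delta_rot":[0,0,0],"fingers":0.95}]}}

```text
clock: 5.82
tcp_pos: [0.5834, -0.1582, 0.1442]
orientation: [-0.218, -3.127, -0.001]
contact_force: [-0.7, 0.1, -1.8]
grip_width: 0.0185
```

```bash
python3 - <<'E'
from h import *
go((.586,-.159,.15),82)
S=imaging.grab_frame('side');T=imaging.grab_frame('top')
p=r.get_obs()['tcp_pos']
z0=p[2]-.0645
def pp(c):return [(circ(c,p[:2],.007,z0+.003),(0,255,0)),(circ(c,p[:2],.0058,z0),(0,255,0)),(circ(c,p[:2],.013,z0+.05),(0,255,0)),(circ(c,p[:2],.013,z0+.054),(0,255,0)),(circ(c,(.586,-.159),.0078,.058),(0,0,255))]
overlay(S,'side',pp('side'),(235,170,80,70),9,'pics/s6.png')
overlay(T,'top',pp('top'),(290,170,80,70),9,'pics/t6.png')
E
```

```text
tcp [ 0.5834 -0.1582  0.1442] yaw 82.02 tilt 0.4 F [-0.7   0.1  -1.78] w 0.0185 t 5.82
rot [ 0.   -0.4   0.02]
xyz cm [-0.26 -0.04 -0.58]
```

View pics/s6.png

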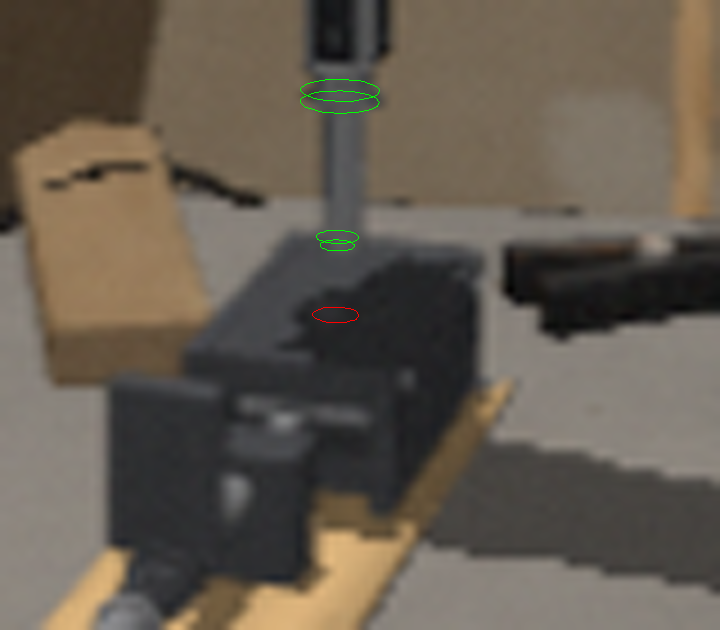

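View pics/t6.png

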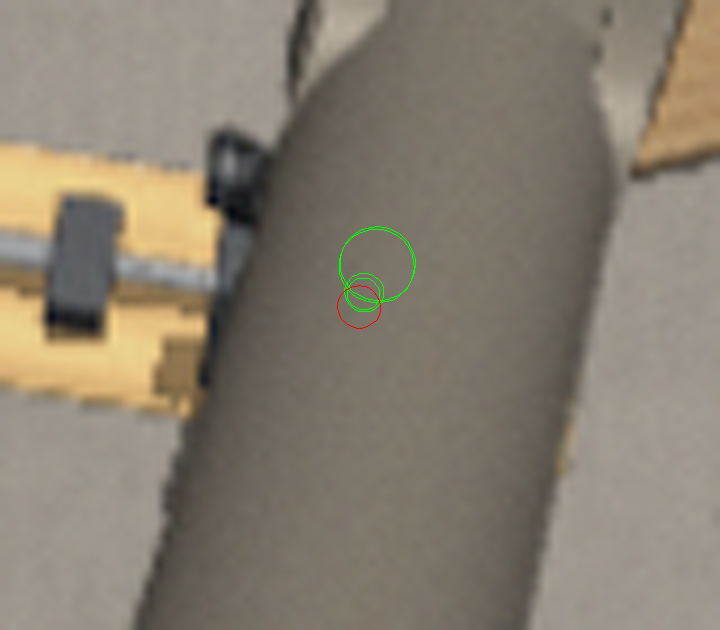

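```bash
python3 - <<'E'
from h import *
S=cv2.imread('pics/side0.png');T=cv2.imread('pics/top0.png')
def crop(im,x0,y0,w,h,s,g=1):
    z=cv2.resize(im[y0:y0+h,x0:x0+w],(w*s,h*s),interpolation=cv2.INTER_NEAREST).astype(float)
    z=np.clip(255*(z/255*g)**.7,0,255).astype('uint8')
    for i in range(0,w,5): cv2.putText(z,str(x0+i),(i*s,10),0,.35,(0,255,255),1)
    for i in range(0,h,5): cv2.putText(z,str(y0+i),(0,i*s+10),0,.35,(0,255,255),1)
    return z
a=crop(T,176,212,25,25,16);b=crop(T,316,192,28,25,14,1.5)
c=crop(S,255,195,40,25,20,2.2)
cv2.imwrite('pics/z1.png',np.hstack([a[:350,:400],b[:350,:392]]));cv2.imwrite('pics/z2.png',c)
E
```

```text
(no output)
```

View pics/z1.png

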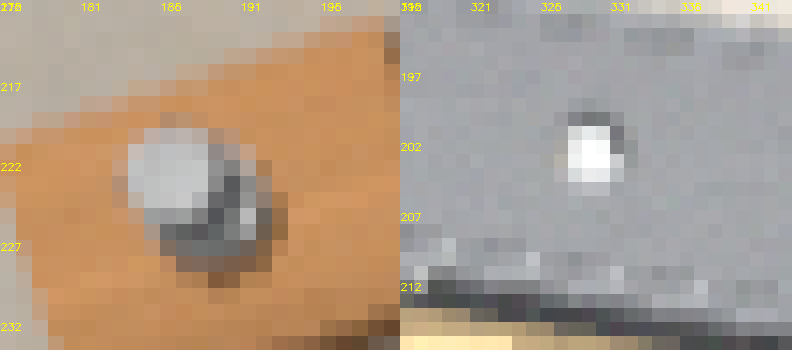

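View pics/z2.png

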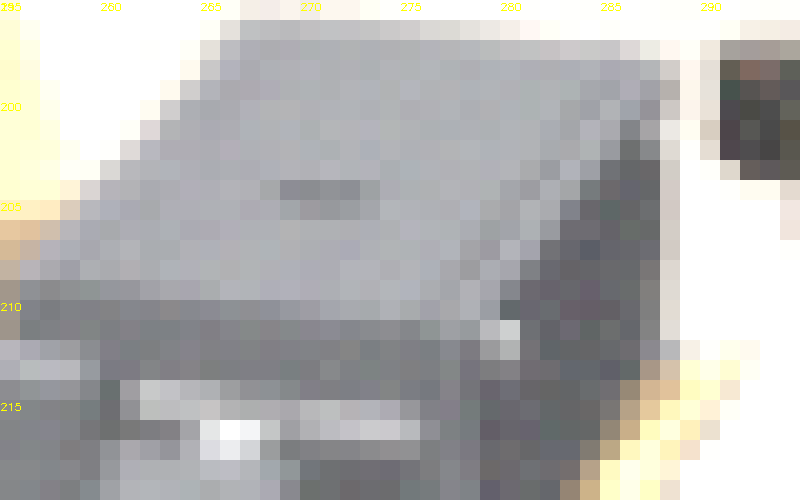

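```bash
python3 - <<'E'
from h import *
a=atz('top',[186.1,222.3],.094);b=atz('top',[329.4,201.2],.058)
print('top pin',a,'hole',b,'diff',b-a,'bore by top-rel',np.array([.5115,.2994])+b-a)
print('side hole',atz('side',[270.7,204.5],.058))
s=cv2.imread('pics/side0.png')
# side pin: head top center
print('side pin', atz('side',[285.0+0,269.8],.094))
S=imaging.grab_frame('side')
x0,y0,w,h,k=262,172,24,28,20
z=cv2.resize(S[y0:y0+h,x0:x0+w],(w*k,h*k),interpolation=cv2.INTER_NEAREST).astype(float)
z=np.clip(255*(z/255*1.3)**.7,0,255).astype('uint8')
for i in range(0,w,5): cv2.putText(z,str(x0+i),(i*k,10),0,.35,(0,255,255),1)
for i in range(0,h,5): cv2.putText(z,str(y0+i),(0,i*k+10),0,.35,(0,255,255),1)
cv2.imwrite('pics/z3.png',z)
o=r.get_obs();p=o['tcp_pos'];print(p,proj('side',p),proj('side',p-[0,0,.0645]))
E
```

```text
top pin [0.51567694 0.30002696] hole [ 0.59399915 -0.15900891] diff [ 0.07832222 -0.45903587] bore by top-rel [ 0.58982222 -0.15963587]
side hole [ 0.58933712 -0.15834627]
side pin [0.51264943 0.29733428]
[ 0.58648952 -0.15849037  0.148378  ] [272.1393415  175.80263422] [271.77719229 196.46325154]
```

View pics/z3.png

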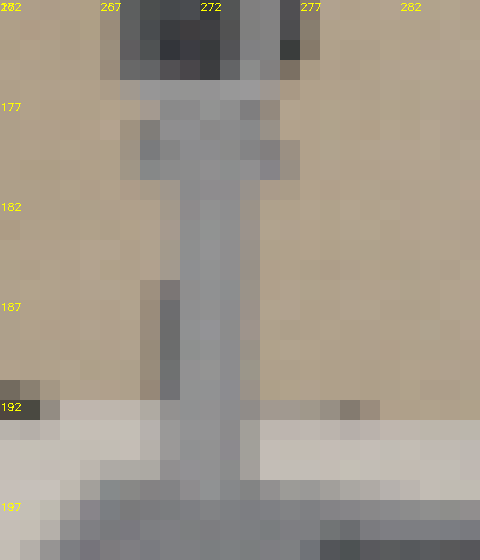

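```bash
python3 - <<'E'
from h import *
go((.5902,-.1595,.126),82)
E
```

```text
tcp [ 0.5865 -0.1585  0.1484] yaw 82.08 tilt 0.04 F [ 1.07 -0.14 -0.39] w 0.0181 t 5.97
rot [-0.01  0.04  0.08]
xyz cm [-0.38 -0.05  2.24]
```

>>> {"api": "jog_arm", "payload": {"rows": [{"xyz":[-0.4,-0.05,0.5],"delta_rot":[0,0,0],"fingers":0.95},{"xyz":[-0.4,-0.05,1.2],"delta_rot":[0,0,0],"fingers":0.95},{"xyz":[-0.4,-0.05,1.8],"delta_rot":[0,0,0],"fingers":0.95},{"xyz":[-0.4,-0.05,2.2],"delta_rot":[0,0,0],"fingers":0.95},{"xyz":[-0.4,-0.05,2.2],"delta_rot":[0,0,0],"fingers":0.95}]}}

```text
clock: 6.38
tcp_pos: [0.5896, -0.1592, 0.1251]
orientation: [-0.217, -3.133, 0.0]
contact_force: [-1.3, -1.0, -0.6]
grip_width: 0.0189
```

```bash
cat >> h.py <<'E'
def zoom(c,x0,y0,w,h,k,name,g=1.5):
    S=imaging.grab_frame(c)
    z=cv2.resize(S[y0:y0+h,x0:x0+w],(w*k,h*k),interpolation=cv2.INTER_NEAREST).astype(float)
    z=np.clip(255*(z/255*g)**.7,0,255).astype('uint8')
    for i in range(0,w,5): cv2.putText(z,str(x0+i),(i*k,10),0,.35,(0,255,255),1)
    for i in range(0,h,5): cv2.putText(z,str(y0+i),(0,i*k+10),0,.35,(0,255,255),1)
    cv2.imwrite(name,z)
E
python3 - <<'E'
from h import *
zoom('side',255,175,38,35,16,'pics/z4.png')
go((.5902,-.1595,.126),82)
E
```

```text
tcp [ 0.5899 -0.1594  0.1257] yaw 82.08 tilt 0.05 F [ 0.11 -0.79 -1.62] w 0.0188 t 6.43
rot [-0.01 -0.05  0.08]
xyz cm [-0.03 -0.01 -0.03]
```

View pics/z4.png

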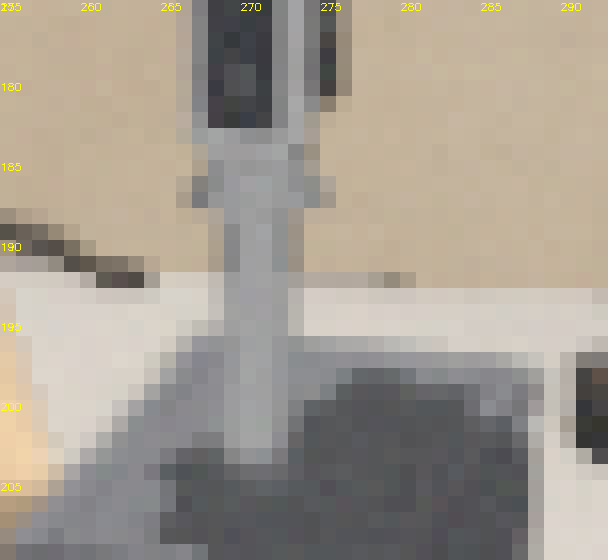

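>>> {"api": "jog_arm", "payload": {"rows": [{"xyz":[0,0,0.2],"delta_rot":[0,0,0],"fingers":0.95},{"xyz":[0,0,0.4],"delta_rot":[0,0,0],"fingers":0.95},{"xyz":[0,0,0.5],"delta_rot":[0,0,0],"fingers":0.95},{"xyz":[0,0,0.6],"delta_rot":[0,0,0],"fingers":0.95},{"xyz":[0,0,0.6],"delta_rot":[0,0,0],"fingers":0.95}]}}

```text
clock: 6.85
tcp_pos: [0.5897, -0.1594, 0.1195]
orientation: [-0.217, -3.133, 0.0]
contact_force: [-0.6, -0.8, -0.6]
grip_width: 0.0185
```

>>> {"api": "jog_arm", "payload": {"rows": [{"xyz":[0,0,0.1],"delta_rot":[0,0,0],"fingers":0.95},{"xyz":[0,0,0.2],"delta_rot":[0,0,0],"fingers":0.95},{"xyz":[0,0,0.2],"delta_rot":[0,0,0],"fingers":0.95},{"xyz":[0,0,0.2],"delta_rot":[0,0,0],"fingers":0.95},{"xyz":[0,0,0.2],"delta_rot":[0,0,0],"fingers":0.95}]}}

```text
clock: 7.27
tcp_pos: [0.5895, -0.1593, 0.1174]
orientation: [-0.217, -3.132, 0.0]
contact_force: [0.5, 0.2, -2.0]
grip_width: 0.0184
```

>>> {"api": "jog_arm", "payload": {"rows": [{"xyz":[0,0,0.1],"delta_rot":[0,0,0],"fingers":0.95},{"xyz":[0,0,0.2],"delta_rot":[0,0,0],"fingers":0.95},{"xyz":[0,0,0.25],"delta_rot":[0,0,0],"fingers":0.95},{"xyz":[0,0,0.25],"delta_rot":[0,0,0],"fingers":0.95},{"xyz":[0,0,0.25],"delta_rot":[0,0,0],"fingers":0.95}]}}

```text
clock: 7.68
tcp_pos: [0.5894, -0.1593, 0.1148]
orientation: [-0.217, -3.132, 0.0]
contact_force: [-1.4, 0.7, -2.0]
grip_width: 0.0187
```

>>> {"api": "jog_arm", "payload": {"rows": [{"xyz":[0,0,0.1],"delta_rot":[0,0,0],"fingers":0.95},{"xyz":[0,0,0.2],"delta_rot":[0,0,0],"fingers":0.95},{"xyz":[0,0,0.2],"delta_rot":[0,0,0],"fingers":0.95},{"xyz":[0,0,0.2],"delta_rot":[0,0,0],"fingers":0.95},{"xyz":[0,0,0.2],"delta_rot":[0,0,0],"fingers":0.95}]}}

```text
clock: 8.1
tcp_pos: [0.5893, -0.1593, 0.1127]
orientation: [-0.217, -3.132, -0.0]
contact_force: [-1.2, 0.2, -0.3]
grip_width: 0.0191
```

>>> {"api": "jog_arm", "payload": {"rows": [{"xyz":[0,0,0.1],"delta_rot":[0,0,0],"fingers":0.95},{"xyz":[0,0,0.2],"delta_rot":[0,0,0],"fingers":0.95},{"xyz":[0,0,0.3],"delta_rot":[0,0,0],"fingers":0.95},{"xyz":[0,0,0.3],"delta_rot":[0,0,0],"fingers":0.95},{"xyz":[0,0,0.3],"delta_rot":[0,0,0],"fingers":0.95}]}}

```text
clock: 8.52
tcp_pos: [0.5893, -0.1592, 0.1095]
orientation: [-0.217, -3.132, 0.0]
contact_force: [-0.8, 2.1, -1.5]
grip_width: 0.0189
```

```bash
python3 - <<'E'
from h import *
zoom('side',255,175,38,35,16,'pics/z5.png')
go((.5902,-.1595,.126),82)
E
```

```text
tcp [ 0.5893 -0.1593  0.1095] yaw 82.08 tilt 0.12 F [-1.5  -0.7  -1.58] w 0.0187 t 8.57
rot [-0.01 -0.12  0.08]
xyz cm [-0.09 -0.01 -1.65]
```

View pics/z5.png

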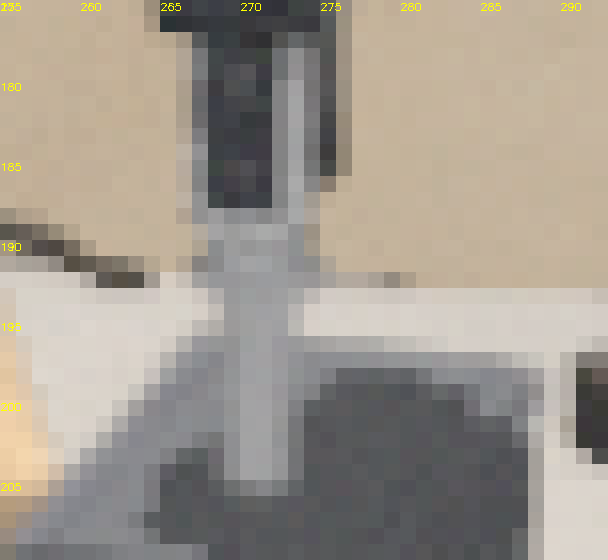

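>>> {"api": "jog_arm", "payload": {"rows": [{"xyz":[0,0,0.1],"delta_rot":[0,0,0],"fingers":0.95},{"xyz":[0,0,0.2],"delta_rot":[0,0,0],"fingers":0.95},{"xyz":[0,0,0.3],"delta_rot":[0,0,0],"fingers":0.95},{"xyz":[0,0,0.35],"delta_rot":[0,0,0],"fingers":0.95},{"xyz":[0,0,0.35],"delta_rot":[0,0,0],"fingers":0.95}]}}

```text
clock: 8.98
tcp_pos: [0.5892, -0.1592, 0.1058]
orientation: [-0.217, -3.132, 0.0]
contact_force: [-1.6, 0.6, -0.9]
grip_width: 0.0184
```

>>> {"api": "jog_arm", "payload": {"rows": [{"xyz":[0,0,0],"delta_rot":[0,0,0],"fingers":0.65},{"xyz":[0,0,0],"delta_rot":[0,0,0],"fingers":0.6},{"xyz":[0,0,0],"delta_rot":[0,0,0],"fingers":0.5},{"xyz":[0,0,-0.5],"delta_rot":[0,0,0],"fingers":0.4},{"xyz":[0,0,-1],"delta_rot":[0,0,0],"fingers":0.4}]}}

```text
clock: 9.4
tcp_pos: [0.5892, -0.1593, 0.1162]
orientation: [-0.217, -3.132, 0.0]
contact_force: [0.3, -0.6, 0.3]
grip_width: 0.0512
```

```bash
python3 - <<'E'
from h import *
zoom('side',255,175,38,35,16,'pics/z6.png')
go((.5902,-.1595,.18),82)
E
```

```text
tcp [ 0.59   -0.1595  0.1175] yaw 82.07 tilt 0.03 F [ 0.27 -0.2   0.03] w 0.051 t 9.45
rot [-0.02 -0.02  0.07]
xyz cm [-0.01  0.   -6.25]
```

View pics/z6.png

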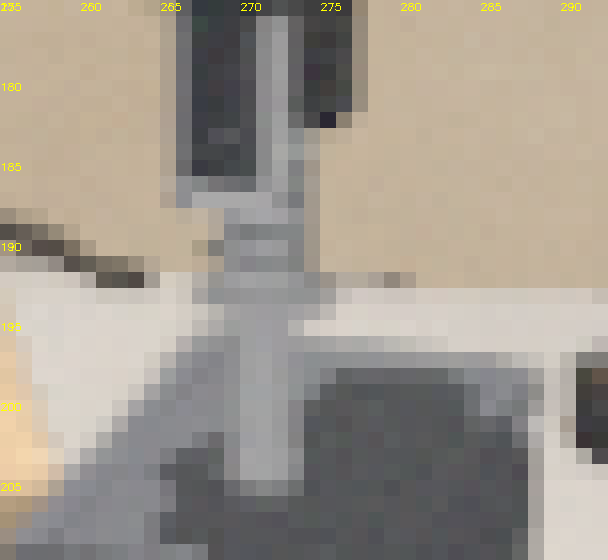

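>>> {"api": "jog_arm", "payload": {"rows": [{"xyz":[0,0,-2],"delta_rot":[0,0,0],"fingers":0.4},{"xyz":[0,0,-5],"delta_rot":[0,0,0],"fingers":0.4},{"xyz":[0,0,-8],"delta_rot":[0,0,0],"fingers":0.4},{"xyz":[0,0,-9],"delta_rot":[0,0,0],"fingers":0.8},{"xyz":[0,0,-9],"delta_rot":[0,0,0],"fingers":1.0}]}}

```text
clock: 9.87
tcp_pos: [0.5922, -0.1602, 0.2112]
orientation: [0.217, 3.128, -0.001]
contact_force: [0.6, 1.0, 0.4]
grip_width: 0.0279
```

```bash
python3 - <<'E'
from h import *
S=cv2.imread('pics/top0.png')
x0,y0,w,h,k=255,180,75,36,10
z=cv2.resize(S[y0:y0+h,x0:x0+w],(w*k,h*k),interpolation=cv2.INTER_NEAREST).astype(float)
z=np.clip(255*(z/255*1.3)**.7,0,255).astype('uint8')
for i in range(0,w,5): cv2.putText(z,str(x0+i),(i*k,10),0,.35,(0,0,255),1)
for i in range(0,h,5): cv2.putText(z,str(y0+i),(0,i*k+10),0,.35,(0,0,255),1)
cv2.imwrite('pics/z7.png',z)
a=atz('top',[262.1,192.9],.04);b=atz('top',[313.6,200.7],.04);print(a,b,np.degrees(np.arctan2(*(b-a)[::-1])))
e=lambda x,y:(250+x/7,175+y/7)
for q,w_ in (((97,45),(455,100)),((70,232),(430,275))):
    a=atz('top',e(*q),.006);b=atz('top',e(*w_),.006);print(a,b,np.degrees(np.arctan2(*(b-a)[::-1])))
E
```

```text
[0.62433807 0.06212041] [ 0.59896945 -0.10850528] -98.45678232603126
[0.67164835 0.05835301] [ 0.64526482 -0.11538166] -98.63502086803622
[0.5791466 0.0700983] [ 0.55923417 -0.1030233 ] -96.56132044946469
```

View pics/z7.png

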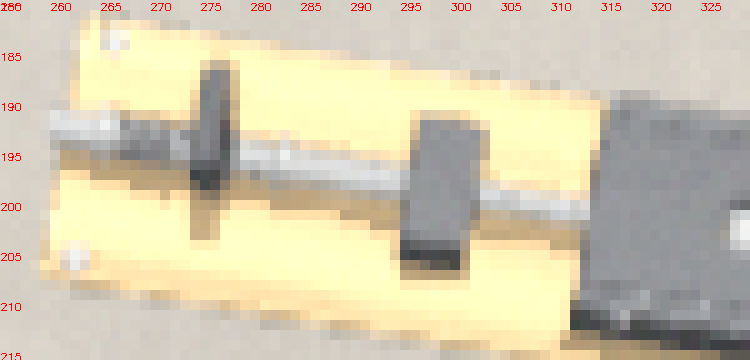

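```bash
python3 - <<'E'
from h import *
a=atz('top',[275.3,190.5],.098)+[-.0045,0];print(a,np.linalg.norm(a-[.5895,-.1595]))
go((.622,.064,.16),81.7)
E
```

```text
[0.61535645 0.01717665] 0.1785586599605175
tcp [ 0.5922 -0.1602  0.2112] yaw 82.06 tilt 0.37 F [0.57 1.04 0.36] w 0.0279 t 9.87
rot [-0.01  0.37  0.36]
xyz cm [ 0.18 22.62  5.12]
```

>>> {"api": "jog_arm", "payload": {"rows": [{"xyz":[0.2,22.6,1],"delta_rot":[0,0.4,0.4],"fingers":1.0},{"xyz":[0.2,22.6,1],"delta_rot":[0,0.4,0.4],"fingers":1.0},{"xyz":[0.2,22.6,1],"delta_rot":[0,0.4,0.4],"fingers":1.0},{"xyz":[0.2,22.6,1],"delta_rot":[0,0.4,0.4],"fingers":1.0},{"xyz":[0.2,22.6,1],"delta_rot":[0,0.4,0.4],"fingers":1.0}]}}

```text
clock: 10.28
tcp_pos: [0.6183, 0.0486, 0.2003]
orientation: [-0.229, -3.131, 0.001]
contact_force: [0.8, -0.7, -1.1]
grip_width: 0.0001
```

```bash
python3 - <<'E'
from h import *
go((.622,.064,.068),81.7)
E
```

```text
tcp [0.6183 0.0486 0.2003] yaw 81.65 tilt 0.13 F [ 0.8  -0.68 -1.11] w 0.0001 t 10.28
rot [-0.03 -0.13 -0.05]
xyz cm [-0.18  1.58 13.23]
```

>>> {"api": "jog_arm", "payload": {"rows": [{"xyz":[-0.2,1.6,2],"delta_rot":[0,0,0],"fingers":1.0},{"xyz":[-0.2,1.6,6],"delta_rot":[0,0,0],"fingers":1.0},{"xyz":[-0.2,1.6,10],"delta_rot":[0,0,0],"fingers":1.0},{"xyz":[-0.2,1.6,13.2],"delta_rot":[0,0,0],"fingers":1.0},{"xyz":[-0.2,1.6,13.2],"delta_rot":[0,0,0],"fingers":1.0}]}}

```text
clock: 10.7
tcp_pos: [0.6161, 0.0638, 0.0604]
orientation: [-0.226, -3.118, 0.006]
contact_force: [-0.1, -0.5, -0.6]
grip_width: 0.0
```

```bash
python3 - <<'E'
from h import *
go((.622,.064,.068),81.7)
zoom('side',215,180,80,75,9,'pics/z8.png',1.3)
zoom('top',250,170,90,50,8,'pics/z9.png',1.3)
E
```

```text
tcp [0.6161 0.0638 0.0604] yaw 81.7 tilt 0.92 F [-0.1  -0.51 -0.65] w 0.0 t 10.7
rot [-0.29 -0.87 -0.  ]
xyz cm [-0.57  0.1  -0.77]
```

View pics/z8.png

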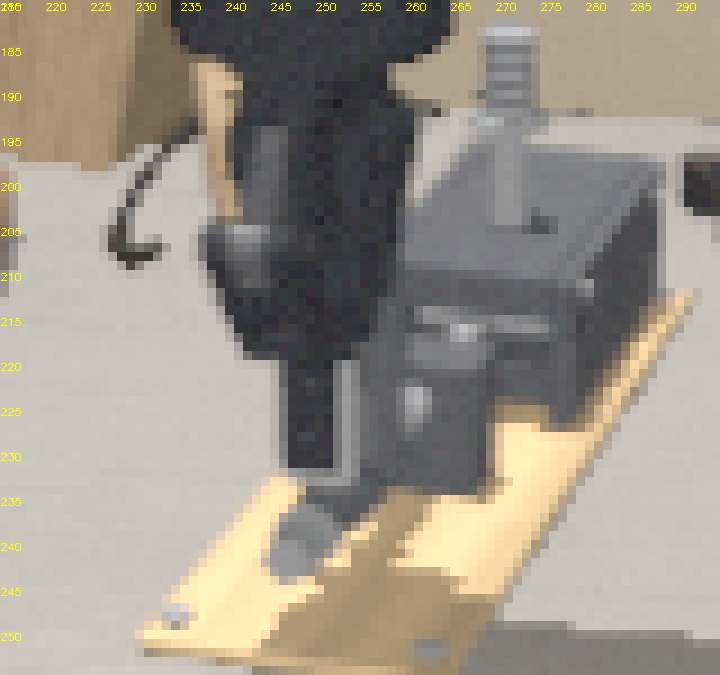

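View pics/z9.png

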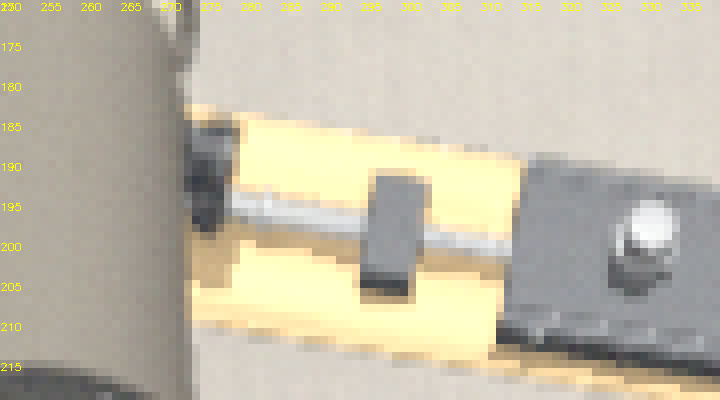

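>>> {"api": "jog_arm", "payload": {"rows": [{"xyz":[-0.5,-0.2,-0.8],"delta_rot":[-0.3,-0.9,0],"fingers":1.0},{"xyz":[-0.5,-0.6,-0.8],"delta_rot":[-0.3,-0.9,0],"fingers":1.0},{"xyz":[-0.5,-1.0,-0.8],"delta_rot":[-0.3,-0.9,0],"fingers":1.0},{"xyz":[-0.5,-1.4,-0.8],"delta_rot":[-0.3,-0.9,0],"fingers":1.0},{"xyz":[-0.5,-1.6,-0.8],"delta_rot":[-0.3,-0.9,0],"fingers":1.0}]}}

```text
clock: 11.22
tcp_pos: [0.6241, 0.046, 0.0762]
orientation: [0.23, 3.121, 0.004]
contact_force: [0.0, 0.6, -0.7]
grip_width: 0.0004
```

```bash
cat >> h.py <<'E'
B=np.array([.5895,-.1595]);D=np.array([np.cos(np.deg2rad(-98.3)),np.sin(np.deg2rad(-98.3))])
def st():
    o=r.get_obs();v=o['tcp_pos'][:2]-B
    print('dist mm',round(-1000*v@D,2),'lat',round(1000*(D[0]*v[1]-D[1]*v[0]),2),'z',round(o['tcp_pos'][2],4),'Fpush',round(-o['contact_force'][:2]@D,2),'F',o['contact_force'].round(1),'t',round(o['clock'],2))
E
python3 - <<'E'
from h import *
st();go((.62,.05,.068),81.7)
E
```

```text
dist mm 208.39 lat 4.59 z 0.0762 Fpush 0.57 F [ 0.   0.6 -0.7] t 11.22
tcp [0.6241 0.046  0.0762] yaw 81.57 tilt 0.7 F [ 0.03  0.58 -0.72] w 0.0004 t 11.22
rot [ 0.2   0.67 -0.13]
xyz cm [0.48 0.33 0.82]
```

>>> {"api": "jog_arm", "payload": {"rows": [{"xyz":[0.2,-0.1,0.3],"delta_rot":[0.2,0.7,0],"fingers":1.0},{"xyz":[0.3,-0.2,0.5],"delta_rot":[0.2,0.7,0],"fingers":1.0},{"xyz":[0.3,-0.4,0.5],"delta_rot":[0.2,0.7,0],"fingers":1.0},{"xyz":[0.3,-0.6,0.5],"delta_rot":[0.2,0.7,0],"fingers":1.0},{"xyz":[0.3,-0.7,0.5],"delta_rot":[0.2,0.7,0],"fingers":1.0}]}}

```text
clock: 11.63
tcp_pos: [0.62, 0.0393, 0.071]
orientation: [-0.231, -3.132, 0.0]
contact_force: [-0.4, -0.2, -0.3]
grip_width: -0.0003
```

```bash
python3 - <<'E'
from h import *
st()
E
```

```text
dist mm 201.11 lat 1.5 z 0.071 Fpush -0.24 F [-0.4 -0.2 -0.3] t 11.63
```

>>> {"api": "jog_arm", "payload": {"rows": [{"xyz":[0,-0.05,0],"delta_rot":[0,0,0],"fingers":1.0},{"xyz":[0,-0.1,0],"delta_rot":[0,0,0],"fingers":1.0},{"xyz":[0,-0.2,0],"delta_rot":[0,0,0],"fingers":1.0},{"xyz":[0,-0.3,0],"delta_rot":[0,0,0],"fingers":1.0},{"xyz":[0,-0.35,0],"delta_rot":[0,0,0],"fingers":1.0}]}}

```text
clock: 12.05
tcp_pos: [0.6195, 0.0357, 0.071]
orientation: [-0.231, -3.132, 0.0]
contact_force: [-0.7, -0.3, 0.7]
grip_width: 0.0001
```

>>> {"api": "jog_arm", "payload": {"rows": [{"xyz":[0,-0.05,0],"delta_rot":[0,0,0],"fingers":1.0},{"xyz":[0,-0.1,0],"delta_rot":[0,0,0],"fingers":1.0},{"xyz":[0,-0.2,0],"delta_rot":[0,0,0],"fingers":1.0},{"xyz":[0,-0.25,0],"delta_rot":[0,0,0],"fingers":1.0},{"xyz":[0,-0.3,0],"delta_rot":[0,0,0],"fingers":1.0}]}}

```text
clock: 12.47
tcp_pos: [0.6192, 0.0338, 0.0711]
orientation: [-0.23, -3.133, -0.001]
contact_force: [0.8, 2.6, -0.3]
grip_width: -0.0001
```

```bash
python3 - <<'E'
from h import *
st()
E
```

```text
dist mm 195.53 lat 1.5 z 0.0711 Fpush 2.66 F [ 0.8  2.6 -0.3] t 12.47
```

>>> {"api": "jog_arm", "payload": {"rows": [{"xyz":[0,-0.05,0],"delta_rot":[0,0,0],"fingers":1.0},{"xyz":[0,-0.1,0],"delta_rot":[0,0,0],"fingers":1.0},{"xyz":[0,-0.15,0],"delta_rot":[0,0,0],"fingers":1.0},{"xyz":[0,-0.2,0],"delta_rot":[0,0,0],"fingers":1.0},{"xyz":[0,-0.2,0],"delta_rot":[0,0,0],"fingers":1.0}]}}

```text
clock: 12.88
tcp_pos: [0.6189, 0.032, 0.0711]
orientation: [-0.23, -3.133, -0.002]
contact_force: [-0.1, 4.3, -0.5]
grip_width: -0.0
```

>>> {"api": "jog_arm", "payload": {"rows": [{"xyz":[0,-0.05,0],"delta_rot":[0,0,0],"fingers":1.0},{"xyz":[0,-0.1,0],"delta_rot":[0,0,0],"fingers":1.0},{"xyz":[0,-0.15,0],"delta_rot":[0,0,0],"fingers":1.0},{"xyz":[0,-0.2,0],"delta_rot":[0,0,0],"fingers":1.0},{"xyz":[0,-0.2,0],"delta_rot":[0,0,0],"fingers":1.0}]}}

```text
clock: 13.3
tcp_pos: [0.6186, 0.0299, 0.0711]
orientation: [-0.23, -3.133, -0.002]
contact_force: [0.3, 3.9, 0.1]
grip_width: -0.0004
```

```bash
python3 - <<'E'
from h import *
st()
E
```

```text
dist mm 191.61 lat 1.44 z 0.0711 Fpush 3.86 F [0.3 3.9 0.1] t 13.3
```

>>> {"api": "jog_arm", "payload": {"rows": [{"xyz":[0,-0.05,0],"delta_rot":[0,0,0],"fingers":1.0},{"xyz":[0,-0.1,0],"delta_rot":[0,0,0],"fingers":1.0},{"xyz":[0,-0.15,0],"delta_rot":[0,0,0],"fingers":1.0},{"xyz":[0,-0.2,0],"delta_rot":[0,0,0],"fingers":1.0},{"xyz":[0,-0.2,0],"delta_rot":[0,0,0],"fingers":1.0}]}}

```text
clock: 13.72
tcp_pos: [0.6182, 0.0275, 0.0711]
orientation: [-0.23, -3.132, -0.001]
contact_force: [-1.3, 2.2, -0.2]
grip_width: 0.0002
```

>>> {"api": "jog_arm", "payload": {"rows": [{"xyz":[0,-0.05,0],"delta_rot":[0,0,0],"fingers":1.0},{"xyz":[0,-0.1,0],"delta_rot":[0,0,0],"fingers":1.0},{"xyz":[0,-0.15,0],"delta_rot":[0,0,0],"fingers":1.0},{"xyz":[0,-0.2,0],"delta_rot":[0,0,0],"fingers":1.0},{"xyz":[0,-0.2,0],"delta_rot":[0,0,0],"fingers":1.0}]}}

```text
clock: 14.13
tcp_pos: [0.6179, 0.0253, 0.0711]
orientation: [-0.231, -3.132, -0.001]
contact_force: [0.3, 3.0, 0.3]
grip_width: -0.0
```

>>> {"api": "jog_arm", "payload": {"rows": [{"xyz":[0,-0.05,0],"delta_rot":[0,0,0],"fingers":1.0},{"xyz":[0,-0.1,0],"delta_rot":[0,0,0],"fingers":1.0},{"xyz":[0,-0.15,0],"delta_rot":[0,0,0],"fingers":1.0},{"xyz":[0,-0.2,0],"delta_rot":[0,0,0],"fingers":1.0},{"xyz":[0,-0.2,0],"delta_rot":[0,0,0],"fingers":1.0}]}}

```text
clock: 14.55
tcp_pos: [0.6175, 0.023, 0.071]
orientation: [-0.231, -3.132, -0.001]
contact_force: [0.2, 2.3, -0.0]
grip_width: 0.0001
```

>>> {"api": "jog_arm", "payload": {"rows": [{"xyz":[0,-0.05,0],"delta_rot":[0,0,0],"fingers":1.0},{"xyz":[0,-0.1,0],"delta_rot":[0,0,0],"fingers":1.0},{"xyz":[0,-0.15,0],"delta_rot":[0,0,0],"fingers":1.0},{"xyz":[0,-0.2,0],"delta_rot":[0,0,0],"fingers":1.0},{"xyz":[0,-0.2,0],"delta_rot":[0,0,0],"fingers":1.0}]}}

```text
clock: 14.97
tcp_pos: [0.6172, 0.0213, 0.0711]
orientation: [-0.231, -3.132, -0.001]
contact_force: [-0.1, 3.6, 0.4]
grip_width: 0.0001
```

>>> {"api": "jog_arm", "payload": {"rows": [{"xyz":[0,-0.05,0],"delta_rot":[0,0,0],"fingers":1.0},{"xyz":[0,-0.1,0],"delta_rot":[0,0,0],"fingers":1.0},{"xyz":[0,-0.15,0],"delta_rot":[0,0,0],"fingers":1.0},{"xyz":[0,-0.2,0],"delta_rot":[0,0,0],"fingers":1.0},{"xyz":[0,-0.2,0],"delta_rot":[0,0,0],"fingers":1.0}]}}

```text
clock: 15.38
tcp_pos: [0.6171, 0.0206, 0.0711]
orientation: [-0.229, -3.133, -0.003]
contact_force: [0.8, 6.9, -0.0]
grip_width: 0.0001
```

```bash
python3 - <<'E'
from h import *
st()
zoom('side',240,170,50,45,14,'pics/z10.png')
E
```

```text
dist mm 182.24 lat 1.34 z 0.0711 Fpush 6.98 F [ 0.8  6.9 -0. ] t 15.38
```

View pics/z10.png

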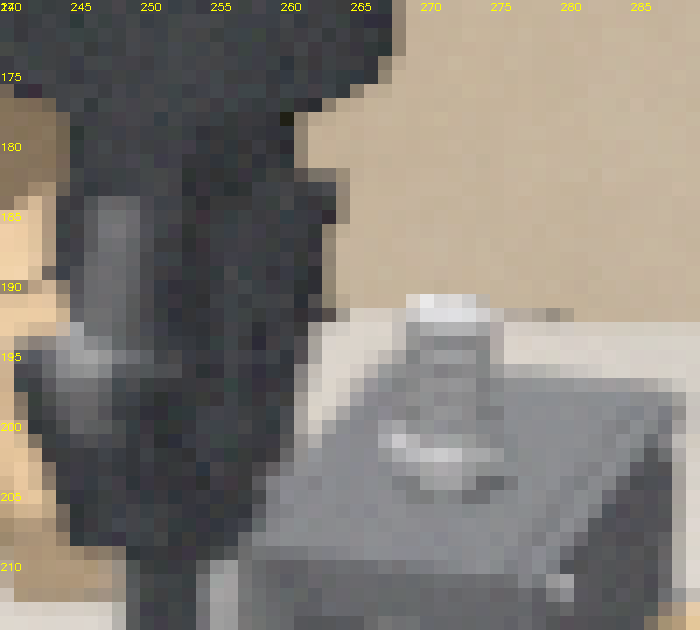

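>>> {"api": "jog_arm", "payload": {"rows": [{"xyz":[0,0.3,0],"delta_rot":[0,0,0],"fingers":1.0},{"xyz":[0,1,0],"delta_rot":[0,0,0],"fingers":1.0},{"xyz":[0,1.5,-2],"delta_rot":[0,0,0],"fingers":1.0},{"xyz":[0,1.5,-6],"delta_rot":[0,0,0],"fingers":1.0},{"xyz":[0,1.5,-9],"delta_rot":[0,0,0],"fingers":1.0}]}}

```text
clock: 15.85
tcp_pos: [0.6192, 0.0347, 0.1624]
orientation: [-0.23, -3.132, -0.001]
contact_force: [0.8, -0.1, 0.3]
grip_width: 0.0006
```

```bash
python3 - <<'E'
from h import *
zoom('side',240,170,50,55,10,'pics/z11.png')
zoom('top',270,175,75,45,10,'pics/z12.png')
go((.589,-.1595,.15),81.7)
E
```

```text
tcp [0.623  0.0344 0.1667] yaw 81.55 tilt 0.54 F [ 0.18 -0.66 -0.31] w 0.0002 t 15.95
rot [ 0.21  0.5  -0.15]
xyz cm [  0.53 -19.69   1.59]
```

View pics/z11.png

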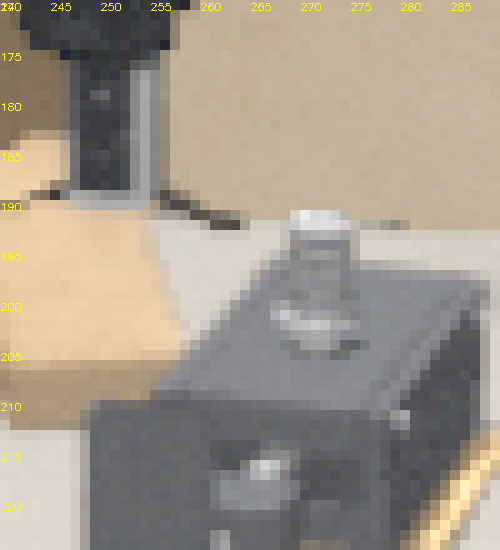

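View pics/z12.png

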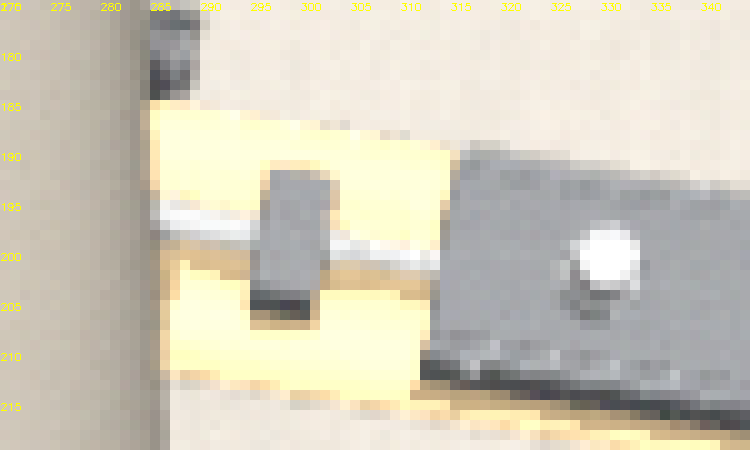

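>>> {"api": "jog_arm", "payload": {"rows": [{"xyz":[0.5,-19.7,0],"delta_rot":[0.2,0.5,0],"fingers":1.0},{"xyz":[0.5,-19.7,0],"delta_rot":[0.2,0.5,0],"fingers":1.0},{"xyz":[0.5,-19.7,0],"delta_rot":[0.2,0.5,0],"fingers":1.0},{"xyz":[0.5,-19.7,0],"delta_rot":[0.2,0.5,0],"fingers":1.0},{"xyz":[0.5,-19.7,0],"delta_rot":[0.2,0.5,0],"fingers":1.0}]}}

```text
clock: 16.37
tcp_pos: [0.5873, -0.1649, 0.1657]
orientation: [-0.238, -3.132, 0.004]
contact_force: [-0.8, -0.4, 0.3]
grip_width: 0.0002
```

```bash
python3 - <<'E'
from h import *
go((.5892,-.1595,.125),81.7)
E
```

```text
tcp [ 0.5873 -0.1649  0.1657] yaw 81.32 tilt 0.16 F [-0.8  -0.44  0.34] w 0.0002 t 16.37
rot [-0.15 -0.04 -0.38]
xyz cm [-0.1   0.57  4.07]
```

>>> {"api": "jog_arm", "payload": {"rows": [{"xyz":[-0.1,0.4,0.5],"delta_rot":[0,0,0],"fingers":1.0},{"xyz":[-0.1,0.4,2],"delta_rot":[0,0,0],"fingers":1.0},{"xyz":[-0.1,0.4,3.5],"delta_rot":[0,0,0],"fingers":1.0},{"xyz":[-0.1,0.4,4.0],"delta_rot":[0,0,0],"fingers":1.0},{"xyz":[-0.1,0.4,4.0],"delta_rot":[0,0,0],"fingers":1.0}]}}

```text
clock: 16.78
tcp_pos: [0.5875, -0.1611, 0.1239]
orientation: [-0.238, -3.128, 0.005]
contact_force: [0.0, -0.2, 0.2]
grip_width: 0.0001
```

```bash
python3 - <<'E'
from h import *
go((.5892,-.1595,.113),81.7)
zoom('side',250,170,45,50,12,'pics/z13.png')
E
```

```text
tcp [ 0.5875 -0.1611  0.1239] yaw 81.31 tilt 0.31 F [ 0.04 -0.16  0.24] w 0.0001 t 16.78
rot [-0.19 -0.25 -0.39]
xyz cm [-0.15  0.19  1.09]
```

View pics/z13.png

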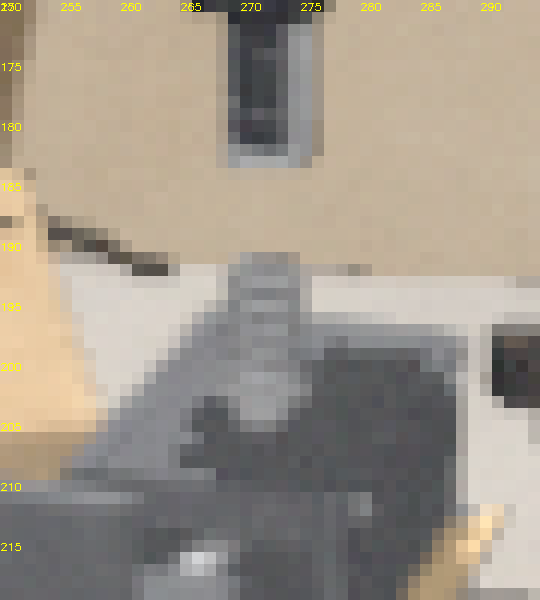

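>>> {"api": "jog_arm", "payload": {"rows": [{"xyz":[-0.15,0.15,0.3],"delta_rot":[0,0,0],"fingers":1.0},{"xyz":[-0.15,0.15,0.6],"delta_rot":[0,0,0],"fingers":1.0},{"xyz":[-0.15,0.15,0.9],"delta_rot":[0,0,0],"fingers":1.0},{"xyz":[-0.15,0.15,1.1],"delta_rot":[0,0,0],"fingers":1.0},{"xyz":[-0.15,0.15,1.1],"delta_rot":[0,0,0],"fingers":1.0}]}}

```text
clock: 17.25
tcp_pos: [0.5898, -0.1599, 0.1136]
orientation: [-0.237, -3.129, 0.005]
contact_force: [-0.7, 0.9, -0.2]
grip_width: 0.0001
```

>>> {"api": "jog_arm", "payload": {"rows": [{"xyz":[0,0,0.1],"delta_rot":[0,0,0],"fingers":1.0},{"xyz":[0,0,0.2],"delta_rot":[0,0,0],"fingers":1.0},{"xyz":[0,0,0.3],"delta_rot":[0,0,0],"fingers":1.0},{"xyz":[0,0,0.35],"delta_rot":[0,0,0],"fingers":1.0},{"xyz":[0,0,0.4],"delta_rot":[0,0,0],"fingers":1.0}]}}

```text
clock: 17.67
tcp_pos: [0.5897, -0.1599, 0.1096]
orientation: [-0.237, -3.129, 0.005]
contact_force: [0.5, -0.2, -1.2]
grip_width: 0.0002
```

>>> {"api": "jog_arm", "payload": {"rows": [{"xyz":[0,0,0.1],"delta_rot":[0,0,0],"fingers":1.0},{"xyz":[0,0,0.15],"delta_rot":[0,0,0],"fingers":1.0},{"xyz":[0,0,0.2],"delta_rot":[0,0,0],"fingers":1.0},{"xyz":[0,0,0.25],"delta_rot":[0,0,0],"fingers":1.0},{"xyz":[0,0,0.3],"delta_rot":[0,0,0],"fingers":1.0}]}}

```text
clock: 18.08
tcp_pos: [0.5898, -0.1599, 0.1066]
orientation: [-0.237, -3.129, 0.005]
contact_force: [0.1, 0.2, -0.0]
grip_width: -0.0003
```

>>> {"api": "jog_arm", "payload": {"rows": [{"xyz":[0,0,0.1],"delta_rot":[0,0,0],"fingers":1.0},{"xyz":[0,0,0.15],"delta_rot":[0,0,0],"fingers":1.0},{"xyz":[0,0,0.2],"delta_rot":[0,0,0],"fingers":1.0},{"xyz":[0,0,0.25],"delta_rot":[0,0,0],"fingers":1.0},{"xyz":[0,0,0.3],"delta_rot":[0,0,0],"fingers":1.0}]}}

```text
clock: 18.5
tcp_pos: [0.5898, -0.1599, 0.1035]
orientation: [-0.238, -3.129, 0.005]
contact_force: [-0.1, 0.9, -0.0]
grip_width: -0.0001
```

>>> {"api": "jog_arm", "payload": {"rows": [{"xyz":[0,0,0.1],"delta_rot":[0,0,0],"fingers":1.0},{"xyz":[0,0,0.15],"delta_rot":[0,0,0],"fingers":1.0},{"xyz":[0,0,0.2],"delta_rot":[0,0,0],"fingers":1.0},{"xyz":[0,0,0.25],"delta_rot":[0,0,0],"fingers":1.0},{"xyz":[0,0,0.25],"delta_rot":[0,0,0],"fingers":1.0}]}}

```text
clock: 18.92
tcp_pos: [0.5897, -0.1599, 0.1009]
orientation: [-0.237, -3.129, 0.005]
contact_force: [-0.5, -0.6, -0.4]
grip_width: -0.0001
```

>>> {"api": "jog_arm", "payload": {"rows": [{"xyz":[0,0,0.1],"delta_rot":[0,0,0],"fingers":1.0},{"xyz":[0,0,0.15],"delta_rot":[0,0,0],"fingers":1.0},{"xyz":[0,0,0.2],"delta_rot":[0,0,0],"fingers":1.0},{"xyz":[0,0,0.2],"delta_rot":[0,0,0],"fingers":1.0},{"xyz":[0,0,0.2],"delta_rot":[0,0,0],"fingers":1.0}]}}

```text
clock: 19.33
tcp_pos: [0.5897, -0.1599, 0.0989]
orientation: [-0.237, -3.129, 0.005]
contact_force: [-0.5, -0.1, 0.1]
grip_width: -0.0003
```

>>> {"api": "jog_arm", "payload": {"rows": [{"xyz":[0,0,0.1],"delta_rot":[0,0,0],"fingers":1.0},{"xyz":[0,0,0.15],"delta_rot":[0,0,0],"fingers":1.0},{"xyz":[0,0,0.2],"delta_rot":[0,0,0],"fingers":1.0},{"xyz":[0,0,0.2],"delta_rot":[0,0,0],"fingers":1.0},{"xyz":[0,0,0.2],"delta_rot":[0,0,0],"fingers":1.0}]}}

```text
clock: 19.75
tcp_pos: [0.5901, -0.1599, 0.0972]
orientation: [-0.237, -3.13, 0.005]
contact_force: [1.3, -0.3, 3.3]
grip_width: -0.0
```

>>> {"api": "jog_arm", "payload": {"rows": [{"xyz":[0,0,0.1],"delta_rot":[0,0,0],"fingers":1.0},{"xyz":[0,0,0.15],"delta_rot":[0,0,0],"fingers":1.0},{"xyz":[0,0,0.2],"delta_rot":[0,0,0],"fingers":1.0},{"xyz":[0,0,0.2],"delta_rot":[0,0,0],"fingers":1.0},{"xyz":[0,0,0.2],"delta_rot":[0,0,0],"fingers":1.0}]}}

```text
clock: 20.17
tcp_pos: [0.5899, -0.1598, 0.0949]
orientation: [-0.237, -3.13, 0.005]
contact_force: [0.3, 0.3, 3.0]
grip_width: 0.0004
```

```bash
python3 - <<'E'
from h import *
zoom('side',250,170,45,50,12,'pics/z14.png')
st()
E
```

```text
dist mm -0.24 lat 0.37 z 0.0949 Fpush 0.26 F [1.  0.1 2.7] t 20.22
```

View pics/z14.png

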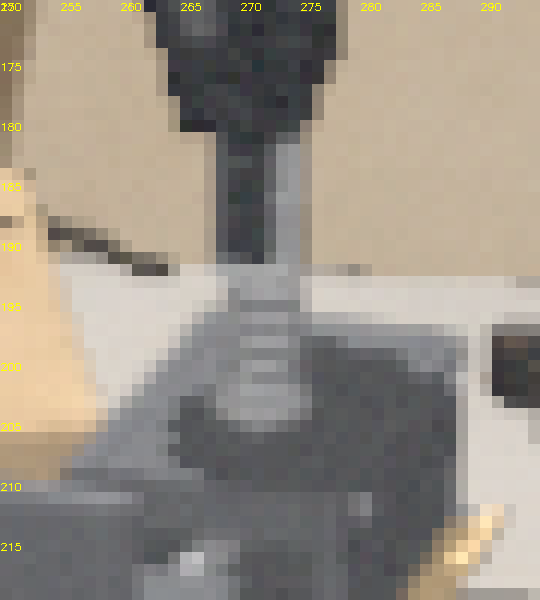

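>>> {"api": "jog_arm", "payload": {"rows": [{"xyz":[0,0,0.05],"delta_rot":[0,0,0],"fingers":1.0},{"xyz":[0,0,0.1],"delta_rot":[0,0,0],"fingers":1.0},{"xyz":[0,0,0.15],"delta_rot":[0,0,0],"fingers":1.0},{"xyz":[0,0,0.2],"delta_rot":[0,0,0],"fingers":1.0},{"xyz":[0,0,0.2],"delta_rot":[0,0,0],"fingers":1.0}]}}

```text
clock: 20.63
tcp_pos: [0.5899, -0.1598, 0.0928]
orientation: [-0.237, -3.13, 0.005]
contact_force: [1.2, -0.5, 3.2]
grip_width: -0.0
```

>>> {"api": "jog_arm", "payload": {"rows": [{"xyz":[0,0,0.05],"delta_rot":[0,0,0],"fingers":1.0},{"xyz":[0,0,0.1],"delta_rot":[0,0,0],"fingers":1.0},{"xyz":[0,0,0.15],"delta_rot":[0,0,0],"fingers":1.0},{"xyz":[0,0,0.15],"delta_rot":[0,0,0],"fingers":1.0},{"xyz":[0,0,0.15],"delta_rot":[0,0,0],"fingers":1.0}]}}

```text
clock: 21.05
tcp_pos: [0.5903, -0.16, 0.0922]
orientation: [-0.238, -3.131, 0.005]
contact_force: [0.1, 0.5, 9.7]
grip_width: -0.0002
```

>>> {"api": "jog_arm", "payload": {"rows": [{"xyz":[0,0,0.05],"delta_rot":[0,0,0],"fingers":1.0},{"xyz":[0,0,0.1],"delta_rot":[0,0,0],"fingers":1.0},{"xyz":[0,0,0.1],"delta_rot":[0,0,0],"fingers":1.0},{"xyz":[0,0,0.1],"delta_rot":[0,0,0],"fingers":1.0},{"xyz":[0,0,0.1],"delta_rot":[0,0,0],"fingers":1.0}]}}

```text
clock: 21.47
tcp_pos: [0.5906, -0.1602, 0.0921]
orientation: [-0.238, -3.131, 0.004]
contact_force: [-1.2, 1.3, 11.4]
grip_width: 0.0001
```

>>> {"api": "jog_arm", "payload": {"rows": [{"xyz":[0,0,-0.5],"delta_rot":[0,0,0],"fingers":1.0},{"xyz":[0,0,-2],"delta_rot":[0,0,0],"fingers":1.0},{"xyz":[0,0,-5],"delta_rot":[0,0,0],"fingers":1.0},{"xyz":[0,0,-8],"delta_rot":[0,0,0],"fingers":1.0},{"xyz":[0,0,-10],"delta_rot":[0,0,0],"fingers":1.0}]}}

```text
clock: 21.88
tcp_pos: [0.5905, -0.1601, 0.1939]
orientation: [-0.238, -3.131, 0.005]
contact_force: [0.1, -1.0, 1.0]
grip_width: -0.0003
```

```bash
python3 - <<'E'
from h import *
zoom('side',245,170,50,50,12,'pics/z15.png')
st()
E
```

```text
dist mm -0.71 lat 3.11 z 0.1975 Fpush -0.75 F [ 1.2 -0.9  2.4] t 21.93
```

View pics/z15.png

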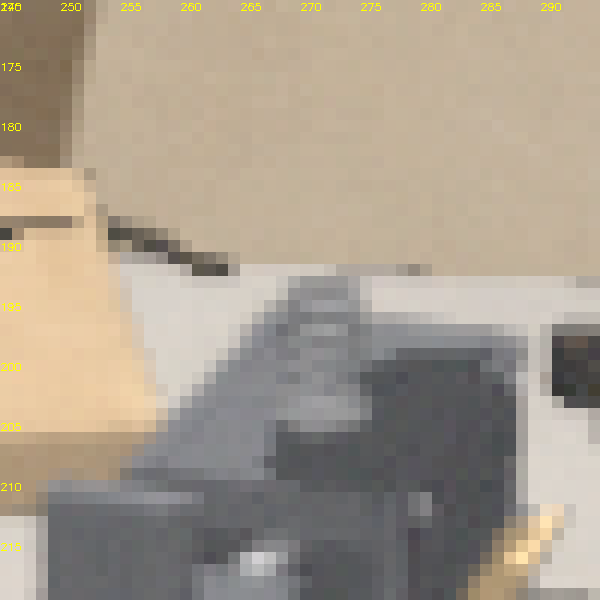

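>>> {"api": "jog_arm", "payload": {"rows": [{"xyz":[0,20,-3],"delta_rot":[0,0,0],"fingers":1.0},{"xyz":[0,20,-3],"delta_rot":[0,0,0],"fingers":1.0},{"xyz":[0,20,-3],"delta_rot":[0,0,0],"fingers":1.0},{"xyz":[0,20,-3],"delta_rot":[0,0,0],"fingers":1.0},{"xyz":[0,20,-3],"delta_rot":[0,0,0],"fingers":1.0}]}}

```text
clock: 22.35
tcp_pos: [0.6218, 0.0402, 0.2264]
orientation: [0.236, 3.13, -0.005]
contact_force: [1.3, 0.2, -0.1]
grip_width: 0.0001
```

>>> {"api": "jog_arm", "payload": {"rows": [{"xyz":[8,16,0],"delta_rot":[0,0,0],"fingers":1.0},{"xyz":[8,16,0],"delta_rot":[0,0,0],"fingers":1.0},{"xyz":[8,16,0],"delta_rot":[0,0,0],"fingers":1.0},{"xyz":[8,16,0],"delta_rot":[0,0,0],"fingers":1.0},{"xyz":[8,16,0],"delta_rot":[0,0,0],"fingers":1.0}]}}

```text
clock: 22.77
tcp_pos: [0.5629, 0.2177, 0.2245]
orientation: [-0.224, -3.132, 0.002]
contact_force: [0.8, 1.1, 0.8]
grip_width: 0.0003
```

```bash
python3 - <<'E'
from h import *
zoom('top',310,185,36,30,20,'pics/z17.png')
S=imaging.grab_frame('side')
for n,z0 in (('home',.008),('3up',.011)):
    overlay(S,'side',[(p-np.array([.2,0]),c) for p,c in pinpolys('side',(.5893,-.159),z0)[:4]],(255,180,36,36),16,f'pics/z16{n}.png')
print([(d['position'],d['conf']) for d in imaging.tip_of('side','pin')],[(d['position'],d['conf']) for d in imaging.find_in('side','pin')])
E
python3 -c "
import cv2,numpy as np
cv2.imwrite('pics/z18.png',cv2.resize(np.hstack([cv2.imread('pics/z16home.png'),cv2.imread('pics/z163up.png')]),None,fx=.69,fy=.69))"
```

```text
[([331.2, 320.8], 0.89), ([269.6, 223.0], 0.42)] [([223.1, 285.7], 0.7), ([333.1, 298.2], 0.54), ([273.3, 201.4], 0.38)]
```

View pics/z18.png

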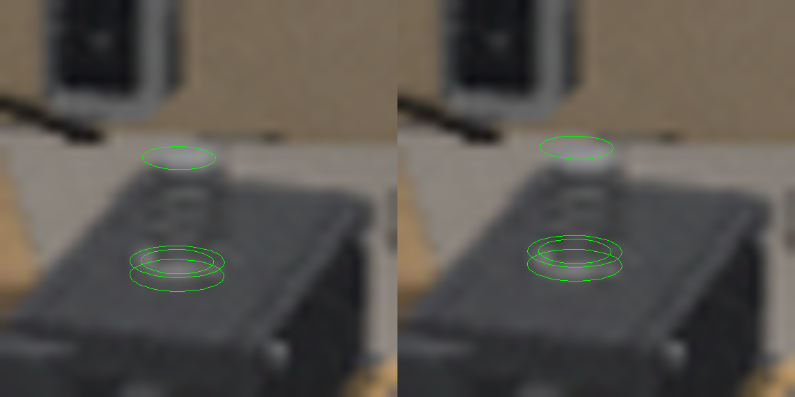

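View pics/z17.png

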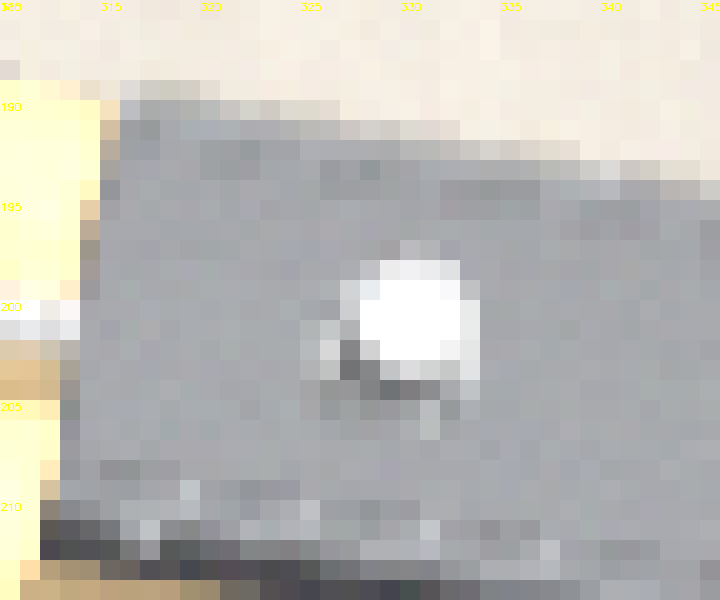

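The home model matches the head top and collar rows in the side picture, while the model 3 mm higher does not. The top view shows the head centred at about (330,201), over the hole, and the fingers are clear. Handing in.

```bash
python3 - <<'E'
from h import *
st(); print(r.hand_in()); print(r.get_obs()['clock'])
E
```

```text
dist mm 362.1 lat -76.4 z 0.2249 Fpush -0.28 F [ 0.7 -0.4 -0.4] t 22.97
the job is handed in; nothing more can be done
None
the job is handed in; nothing more can be done
```

The clevis pin is connected and pressed home, and I handed the job in at about 23 s; no verdict was reported.

- **Fitting the pin:** I moved the grey pin from the stand into the block's hole. It went in with no sideways or downward force that I could read, and stood on the tongue.
- **Catching the tongue:** I pushed the tab with closed fingers at about 3–4 N. About 13 mm after first contact the force rose to 7 N and the pin had dropped, so I stopped pushing.
- **Pressing home:** I pressed the head down with the closed fingers. They met it at 98 mm and slid it down at about 3 N, until a hard stop at 92.1 mm with 11.4 N. Fully home puts the head top at 92 mm.

**Last checks:**
- In the side picture the pin matches the fully home position and not one 3 mm higher.
- In the top view it is centred over the hole.
- The arm is clear and reads no contact.
- I did not look again at the tape measure, spring clamp and sanding block, but the arm was never moved near them.

**What disagreed:**
- The pin fell about 27 mm, not the stated 15 mm, so it seems to have passed the balls mostly by itself; I felt only about 3 N where 8 N was expected.
- The top camera's calibration was about 4.5 mm off along world x compared with the arm, so I measured relative to the arm instead.
- While gripping the pin in the stand, the fingertips pressed on its collar with about 7 N.

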